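# Fan the cleaned colour filters out in the ribbed tray

### The job

The cleaned colour filters of the stage light are being shingled in the ribbed tray in the order they go back; orange and cyan are already in. Take the magenta filter from the drying rack and lay it next, let go of it, then lay the yellow one after it: each square in the tray with its heel down on the liner and drawn back until you feel it bear on the next free rib before you let go, its upper end resting on the filter before so that every tab shows. Let them down gently, without dropping or forcing them; leave the frosted filter standing in the rack, the orange and cyan ones as they lie, and everything else on the bench where it is.

Things in the scene. Friction and masses are not known exactly. Their poses are not given: they have to be found in the camera images.
- magenta_filter: Colour filter, 50 to 100 g: aluminium frame 120 x 70 x 8 mm, magenta pane, finger tab of the same colour on its upper face. Origin: centre of the underside; x along the 120 mm from heel edge (-60) to upper end (+60), y across, z the normal on the tab's side. Stands heel down in the rack, at one of three places, x rising at 60 deg away from the robot, z up and towards it.
- yellow_filter: Colour filter, 50 to 100 g: aluminium frame 120 x 70 x 8 mm, yellow pane, finger tab of the same colour on its upper face. Origin: centre of the underside; x along the 120 mm from heel edge (-60) to upper end (+60), y across, z the normal on the tab's side. Stands heel down in the rack, at one of three places, x rising at 60 deg away from the robot, z up and towards it.
- frosted_filter: Colour filter, 50 to 100 g: aluminium frame 120 x 70 x 8 mm, white frosted pane, finger tab of the same colour on its upper face. Origin: centre of the underside; x along the 120 mm from heel edge (-60) to upper end (+60), y across, z the normal on the tab's side. Stands heel down in the rack, at one of three places, x rising at 60 deg away from the robot, z up and towards it.
- orange_filter: Colour filter, 50 to 100 g: aluminium frame 120 x 70 x 8 mm, deep orange pane, finger tab of the same colour on its upper face. Origin: centre of the underside; x along the 120 mm from heel edge (-60) to upper end (+60), y across, z the normal on the tab's side. Lies in the tray, first of the fan, heel at rib 1, on the rest bar, x sloping up 13.5 deg.
- cyan_filter: Colour filter, 50 to 100 g: aluminium frame 120 x 70 x 8 mm, turquoise cyan pane, finger tab of the same colour on its upper face. Origin: centre of the underside; x along the 120 mm from heel edge (-60) to upper end (+60), y across, z the normal on the tab's side. Lies in the tray, second of the fan, heel at rib 2, upper end on the orange one, x sloping up 13 deg.
- magenta_filter_heel (a point): Middle of the magenta filter's heel, on the edge of its underside; axes as the filter's; (-60, 0, 0) mm in its frame.
- yellow_filter_heel (a point): Middle of the yellow filter's heel, on the edge of its underside; axes as the filter's; (-60, 0, 0) mm in its frame.
- orange_filter_heel (a point): Middle of the orange filter's heel, on the edge of its underside; axes as the filter's; (-60, 0, 0) mm in its frame.
- cyan_filter_heel (a point): Middle of the cyan filter's heel, on the edge of its underside; axes as the filter's; (-60, 0, 0) mm in its frame.
- magenta_filter_tab (a point): Point in the magenta filter's tab, axes as the filter's; (50, 0, 30) mm in its frame. The tab is a solid block in the colour of the pane, 16 mm along x, 34 mm along y (grip it across these 34), standing 36 mm up from the frame's face (z = 8 to 44); this point is 14 mm below its top.
- yellow_filter_tab (a point): Point in the yellow filter's tab, axes as the filter's; (50, 0, 30) mm in its frame. The tab is a solid block in the colour of the pane, 16 mm along x, 34 mm along y (grip it across these 34), standing 36 mm up from the frame's face (z = 8 to 44); this point is 14 mm below its top.
- rack: Fixed drying rack on a 130 x 330 mm pan; origin under its centre at bench level, z up, x away from the robot (turned up to 15 deg). Filters stand at y = -100, 0, 100 mm, heel edge at x = -30 on a ledge 20 mm high, behind a lip 8 mm higher, leaning on two 8 mm rods 40 and 88 mm up the filter. Lift 10 mm or more to clear the lip. Open above and in front.
- tray: Fixed tray 260 (x) x 160 (y) mm, rim 14 mm high; origin under its centre at bench level, z up, x away from the robot (turned up to 15 deg). Blue liner, top at z = 4 mm, with four ribs across, 36 mm apart, 5 mm high, 4 mm thick. Filters lie along x on the midline, heel against a rib's far (+x) face, upper end up and away, about 13 deg, on the frame of the one before.
- rib1 (a point): Foot of rib 1's far (+x) face, on the midline at liner level, axes as the tray's; (-11.5, 0, 4) mm in the tray. A heel edge on the liner against the rib is 1 to 2 mm to +x of this. Taken by orange.
- rib2 (a point): Foot of rib 2's far (+x) face, on the midline at liner level, axes as the tray's; (-47.5, 0, 4) mm in the tray. A heel edge on the liner against the rib is 1 to 2 mm to +x of this. Taken by cyan.
- rib3 (a point): Foot of rib 3's far (+x) face, on the midline at liner level, axes as the tray's; (-83.5, 0, 4) mm in the tray. A heel edge on the liner against the rib is 1 to 2 mm to +x of this. Free at the start. A filter laid here ends about 15 mm short of the cyan filter's tab.
- rib4 (a point): Foot of rib 4's far (+x) face, on the midline at liner level, axes as the tray's; (-119.5, 0, 4) mm in the tray. A heel edge on the liner against the rib is 1 to 2 mm to +x of this. Free at the start. A filter laid here ends about 15 mm short of the magenta filter's tab.
- screwdriver: Red-handled screwdriver about 200 mm long lying on the bench; origin under its middle. Bystander.
- alcohol: White cleaning-alcohol bottle, blue cap, 68 mm across, 190 mm tall, origin under its centre. Bystander.
- spray_can: Black and red spray can, 64 mm across, 200 mm tall, origin under its centre. Bystander.
- oil_bottle: Small grey oil bottle with red cap, 44 mm across, 120 mm tall, origin under its centre. Bystander.
- grease_tin: Flat green tin, 90 mm across, 46 mm tall, origin under its centre. Bystander.

How it is judged (in metres and radians):
On the way, in this order (a step that is already met when the one before it is completed fails the run):
1. the magenta filter, still held, bears on the tray with its heel down against rib 3 (over 2 N) (contact force between the fingers and magenta_filter above 1 N and contact force between magenta_filter and tray above 2 N and x of magenta_filter_heel in the frame of rib3 between -0.002 and 0.003 m and z of magenta_filter_heel in the frame of rib3 below 0.004 m and angle between magenta_filter's own z axis and vertical below 0.45 rad), for 0.1 s.
2. the magenta filter lies in its place at rib 3 on the cyan one, let go and at rest (x of magenta_filter_heel in the frame of rib3 between -0.002 and 0.003 m and y of magenta_filter_heel in the frame of rib3 between -0.008 and 0.008 m and z of magenta_filter_heel in the frame of rib3 below 0.003 m and angle between the y axis of magenta_filter and the y axis of tray, either way round below 0.1 rad and angle between magenta_filter's own z axis and vertical between 0.157 and 0.314 rad and linear speed of magenta_filter below 0.01 m/s and contact force between magenta_filter and cyan_filter above 0.03 N and contact force between the fingers and magenta_filter below 0.05 N), for 0.2 s.
3. the yellow filter, still held, bears on the tray with its heel down against rib 4 (over 2 N) (contact force between the fingers and yellow_filter above 1 N and contact force between yellow_filter and tray above 2 N and x of yellow_filter_heel in the frame of rib4 between -0.002 and 0.003 m and z of yellow_filter_heel in the frame of rib4 below 0.004 m and angle between yellow_filter's own z axis and vertical below 0.45 rad), for 0.1 s.
At the end, for the whole second after the job is handed in: Orange, cyan, magenta, yellow at ribs 1-4: heel within 3 mm of the liner, -2 to 3 mm past its rib's far face, 8 mm of the midline, 0.1 rad of square, slope 9-18 deg, each on the one before; released, at rest. Frosted filter moved < 10 mm, bench things < 30 mm (all of step 2 and x of orange_filter_heel in the frame of rib1 between -0.002 and 0.003 m and y of orange_filter_heel in the frame of rib1 between -0.008 and 0.008 m and z of orange_filter_heel in the frame of rib1 below 0.003 m and angle between the y axis of each of orange_filter, cyan_filter, yellow_filter and the y axis of tray, either way round below 0.1 rad and angle between orange_filter's own z axis and vertical between 0.157 and 0.314 rad and linear speed of each of orange_filter, cyan_filter, yellow_filter below 0.01 m/s and x of cyan_filter_heel in the frame of rib2 between -0.002 and 0.003 m and y of cyan_filter_heel in the frame of rib2 between -0.008 and 0.008 m and z of cyan_filter_heel in the frame of rib2 below 0.003 m and angle between cyan_filter's own z axis and vertical between 0.157 and 0.314 rad and contact force between cyan_filter and orange_filter above 0.03 N and x of yellow_filter_heel in the frame of rib4 between -0.002 and 0.003 m and y of yellow_filter_heel in the frame of rib4 between -0.008 and 0.008 m and z of yellow_filter_heel in the frame of rib4 below 0.003 m and angle between yellow_filter's own z axis and vertical between 0.157 and 0.314 rad and contact force between yellow_filter and magenta_filter above 0.03 N and contact force between the fingers and yellow_filter below 0.05 N and distance of frosted_filter from where it was at the start of the episode below 0.01 m and distance of each of screwdriver, alcohol, spray_can, oil_bottle, grease_tin from where it was at the start of the episode below 0.03 m); the robot touches nothing.
It fails at once if the magenta or yellow filter is dropped (faster than 0.35 m/s while not held) ((contact force between the fingers and magenta_filter below 0.05 N and linear speed of magenta_filter above 0.35 m/s) or (contact force between the fingers and yellow_filter below 0.05 N and linear speed of yellow_filter above 0.35 m/s)).
It fails at once if the magenta or yellow filter is forced against the tray or the filter before it (more than 15 N) (contact force between any of magenta_filter, yellow_filter and tray above 15 N or contact force between magenta_filter and cyan_filter above 15 N or contact force between yellow_filter and magenta_filter above 15 N).
It fails at once if the orange or cyan filter is shifted more than 12 mm (distance of any of orange_filter, cyan_filter from where it was at the start of the episode above 0.012 m).
It fails at once if the frosted filter is shifted more than 20 mm (distance of frosted_filter from where it was at the start of the episode above 0.02 m).
It fails at once if a bench bystander is shifted more than 40 mm (distance of any of screwdriver, alcohol, spray_can, oil_bottle, grease_tin from where it was at the start of the episode above 0.04 m).
It also fails if it takes over 69 s, if anything falls off the work surface, if the arm or the gripper's body presses on something with over 40 N, if the wrist force passes 120 N, or if a joint passes its speed limit or range.

### The arm

A 6-joint arm with a two-finger parallel gripper is mounted at the origin on the work surface. World frame = base frame: x ahead of the robot, y to its left, z up, the work surface at z = 0. Lengths are in mm, angles in rad, forces in N, time in s.
With the tool pointing down it reaches from about 400 to 925 mm from the base axis. Payload 12.5 kg.
Tool frame: the origin (TCP) lies on the mounting face of the last link; the fingertips stand 190 mm ahead of it and the grasp point (between the pads) lies 171 mm ahead of it; x points along the fingers, y is the direction in which the jaws open and shut, and the axes are right-handed (so a half turn about x gives the same grasp; the last joint's range is limited). The gripper opens to 95 mm and grips with 3 to 60 N. Pads are 20 mm wide; open, the fingers measure 119 mm over their backs; the gripper's body (75 mm by 180 mm) begins 59 mm behind the grasp point.
Start: joints at [-0.106, 0.491, 1.559, -0, 1.092, -0.106], TCP at [625, 0.023, 404.761] pointing down, gripper open.
Joint ranges: [-3.1, 3.1], [-0.84, 2.19], [0.05, 2.79], [-1.13, 4.28], [0.06, 2.93], [-2.69, 2.69]. Speed limits (rad/s): [2.22, 2.22, 2.79, 3.14, 3.14, 3.14].

### API

Orientations are given as [roll, pitch, yaw] about the fixed x, y, z axes, in that order (R = Rz(yaw) Ry(pitch) Rx(roll)).
In Python, from cell import env, eyes gives the robot as it stands. The module is installed in compiled form; this text tells all that it offers.
- The arm moves only by the tool jog_arm, never from a script. Its argument "deltas" is one flat list of numbers, 7 for each row, row after row: the shift along the tool's x, y, z in mm, then the turn, a rotation vector about the tool's x, y, z in rad, then the opening, from 0 (shut) to 1 (fully open). A call has 1 to 10 rows; each row shifts and turns the pose as measured when the row begins, along the tool's axes as they then stand; what a row does not reach is not made up. A row lasts 1/8 s, in which the tool goes at most 62.5 mm and 10.7 degrees, less where a joint would pass 70% of its speed; a pose out of reach is approached as far as the arm can. A call is refused whole if a number of a shift passes 62.5 or a number of a turn 0.188, either way. A call with a gripper value outside its range is refused whole. The fingers move at their own pace and stop on an object; the grip force is fixed at half the most. Time passes only in rows, so rows that do not move let the fingers close. It gives the time, the measured TCP pose, the force and the opening at its end, in the units of the state.
- env.state(): the state, without advancing time (a new reading comes with each control period).
- eyes.read_camera(name): name is "scene" or "side" or "wrist"; returns a dict with "image" (400x640x3 uint8, red, green, blue), "fovy" (degrees; the focal length in pixels is half the picture's height over the tangent of half this angle, whatever the lens; pixels are square), "cx", "cy" (the principal point, pixels), "world_from_camera" (4x4, takes a point from camera to world coordinates). Camera axes: x right, y up, looking along -z (the intrinsics and any distortion apply to the point x, -y, -z); pixel columns grow to the right and rows downward; lengths in mm; the calibration is good to about 2 mm. A picture is of the moment at which its call begins. There is no depth.
- env.job_done(): hands the job in, once; it reports no verdict.
The state is a dict: "t": time; "joints": joint angles; "qvel": joint speeds; "tau": joint torques, N m; "eef_pos": TCP position; "tcp_rot": TCP orientation; "ft_force": force on the tool from outside, world axes, zero at the start; "moment": the same for the moment, N m; "opening": opening from 0.0 (shut) to 1.0 (fully open).
Only numpy, scipy, OpenCV 4.12 (cv2) and the standard library are available. Lean on these libraries where they do the work, as an engineer would, in place of code of your own. Each camera call takes 0.05 s, during which the arm holds its last target.

## Working session

There is one attempt and no reset: what is moved stays moved. The work goes in short steps, Python scripts to look and compute and a tool call to move; the robot and the scene stay as the last step left them, time stands still between calls to the robot, and variables do not carry over. Pictures are saved under pics/ and viewed, and the job is handed in when it is done.

Besides the shell and the picture viewer there is one more tool, called after "Call:" as name(argument=value, ...) on one line, values as JSON. jog_arm: Moves the arm, as the interface text tells. Its arguments: {"type":"object","properties":{"deltas":{"type":"array","items":{"type":"number"}}},"required":["deltas"]}

```bash
ls; mkdir -p pics
python3 - <<'E'
from cell import env, eyes
import cv2, numpy as np
print(env.state())
for n in ["scene","side","wrist"]:
    c=eyes.read_camera(n); cv2.imwrite(f"pics/{n}0.png",c["image"][:,:,::-1])
    print(n,{k:v for k,v in c.items() if k!="image"})
E
```

```text
pics
{'t': 0.0, 'joints': array([-1.05565036e-01,  4.91534939e-01,  1.55946451e+00,  7.93995089e-06,
        1.09171032e+00, -1.05599038e-01]), 'qvel': array([ 0.00054522, -0.00052962,  0.00099679, -0.00038077,  0.00071782,
       -0.00191111]), 'tau': array([-9.52334158e-04, -6.12640929e+01, -2.58175153e+01,  6.92750537e-02,
        4.83079045e-02, -1.38641695e-05]), 'eef_pos': array([6.24956493e+02, 4.97647326e-02, 4.04171746e+02]), 'tcp_rot': array([-1.68269901,  1.5696792 ,  3.02972031]), 'ft_force': array([ 0.26575888,  0.8144583 , -0.77369603]), 'moment': array([-0.03645897,  0.02888831, -0.00301079]), 'opening': 1.0009392802283348}
scene {'fovy': 52.612641711714055, 'cx': 323.23831363517627, 'cy': 196.20248611334623, 'world_from_camera': array([[-7.68374508e-01, -4.60488801e-01,  4.44466736e-01,
         1.17085115e+03],
       [ 6.39995857e-01, -5.55491415e-01,  5.30880957e-01,
         6.47329533e+02],
       [ 2.43272093e-03,  6.92372264e-01,  7.21536367e-01,
         1.01469760e+03],
       [ 0.00000000e+00,  0.00000000e+00,  0.00000000e+00,
         1.00000000e+00]])}
sid
[... 191 characters left out ...]
   [-3.40341214e-01,  5.34714136e-01, -7.73465352e-01,
        -9.77626796e+02],
       [ 1.41931990e-02,  8.25398831e-01,  5.64371618e-01,
         8.13277642e+02],
       [ 0.00000000e+00,  0.00000000e+00,  0.00000000e+00,
         1.00000000e+00]])}
wrist {'fovy': 69.4839894367228, 'cx': 323.78196658727245, 'cy': 201.50706508507704, 'world_from_camera': array([[ 9.99999483e-01, -5.23927273e-04,  8.70928999e-04,
         6.24349108e+02],
       [ 2.50690822e-04,  9.57568825e-01,  2.88204585e-01,
         8.17162552e+01],
       [-9.84972701e-04, -2.88204218e-01,  9.57568462e-01,
         3.83398358e+02],
       [ 0.00000000e+00,  0.00000000e+00,  0.00000000e+00,
         1.00000000e+00]])}
```

View pics/scene0.png

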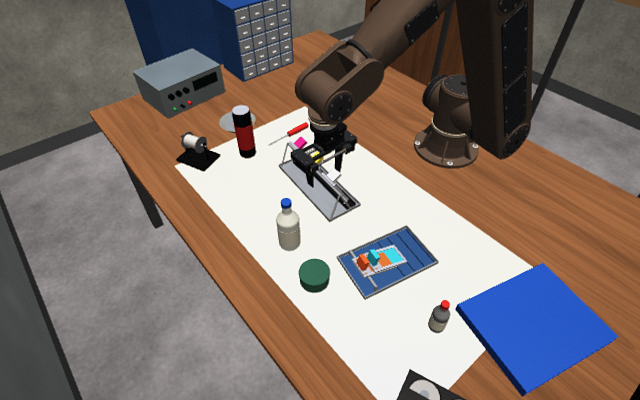

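View pics/side0.png

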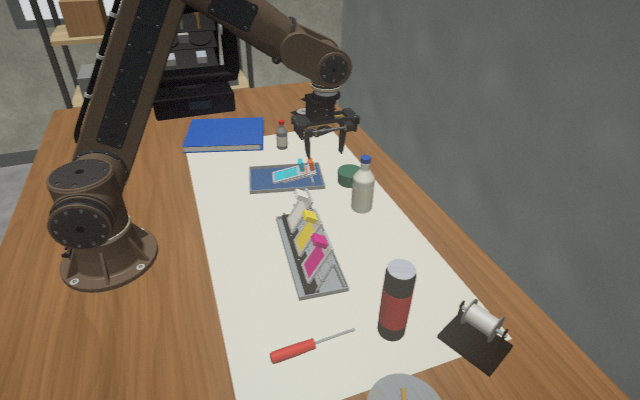

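View pics/wrist0.png

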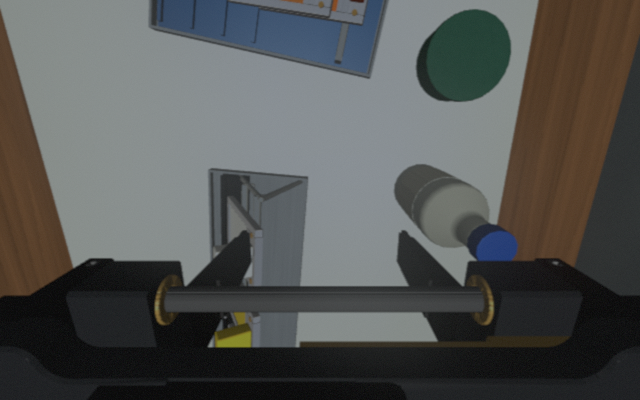

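The scene view shows the tray at about (388,260) with the orange and cyan filters. The side view shows the rack, with frosted at (300,210), yellow at (307,235) and magenta at (315,260). The wrist camera sees part of each. Next I'll measure corners from the crops.

```bash
cat > h.py <<'E'
import numpy as np, cv2
from scipy.spatial.transform import Rotation as Ro
from cell import env, eyes
def K(c):
    f=200/np.tan(np.radians(c["fovy"])/2); return f,c["cx"],c["cy"]
def ray(c,u,v):
    f,cx,cy=K(c); W=c["world_from_camera"]
    d=W[:3,:3]@np.array([(u-cx)/f,-(v-cy)/f,-1.]); return W[:3,3],d/np.linalg.norm(d)
def onz(c,u,v,z):
    o,d=ray(c,u,v); return o+d*(z-o[2])/d[2]
def proj(c,P):
    f,cx,cy=K(c); W=c["world_from_camera"]
    p=W[:3,:3].T@(np.asarray(P,float)-W[:3,3]); return np.array([cx+f*p[0]/-p[2], cy-f*p[1]/-p[2]])
def tri(obs):
    A=np.zeros((3,3));b=np.zeros(3)
    for c,u,v in obs:
        o,d=ray(c,u,v); M=np.eye(3)-np.outer(d,d); A+=M;b+=M@o
    X=np.linalg.solve(A,b); return X,[proj(c,X)-[u,v] for c,u,v in obs]
def Rt(s=None):
    s=s or env.state(); return Ro.from_euler('xyz',s["tcp_rot"]).as_matrix()
def save(img,name,box=None,k=1):
    if box: x0,y0,x1,y1=box; img=img[y0:y1,x0:x1]
    cv2.imwrite("pics/"+name,cv2.resize(img[:,:,::-1],None,fx=k,fy=k,interpolation=cv2.INTER_CUBIC))
E
python3 - <<'E'
from h import *
print(Rt().round(3))
c=eyes.read_camera("scene"); save(c["image"],"sc_tray.png",(320,210,450,310),6)
c=eyes.read_camera("side"); save(c["image"],"si_rack.png",(260,180,360,300),5); save(c["image"],"si_tray.png",(240,145,340,205),8)
# wrist cam in tool frame
w=eyes.read_camera("wrist");W=w["world_from_camera"];R=Rt();p=env.state()["eef_pos"]
print((R.T@W[:3,:3]).round(3),(R.T@(W[:3,3]-p)).round(1))
E
```

```text
[[-0.001  1.     0.   ]
 [ 0.     0.    -1.   ]
 [-1.    -0.001 -0.   ]]
[[ 0.     0.288 -0.958]
 [ 1.    -0.     0.   ]
 [-0.    -0.958 -0.288]] [ 20.9  -0.6 -81.7]
```

View pics/sc_tray.png

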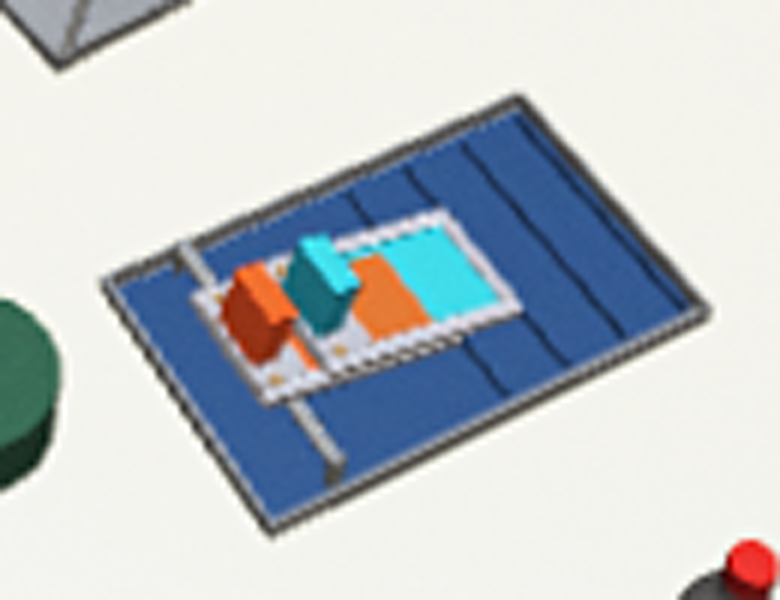

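View pics/si_rack.png

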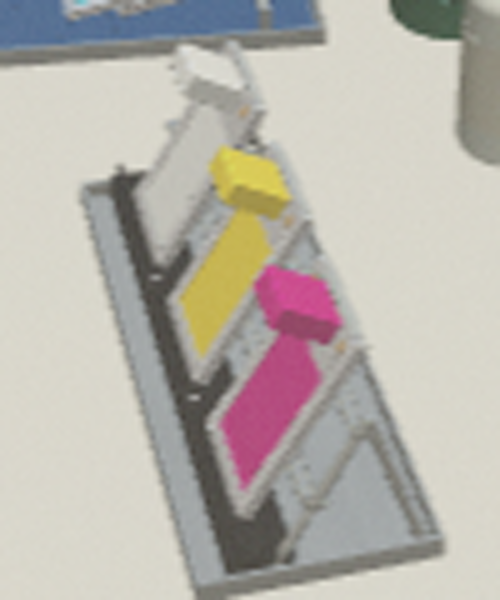

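View pics/si_tray.png

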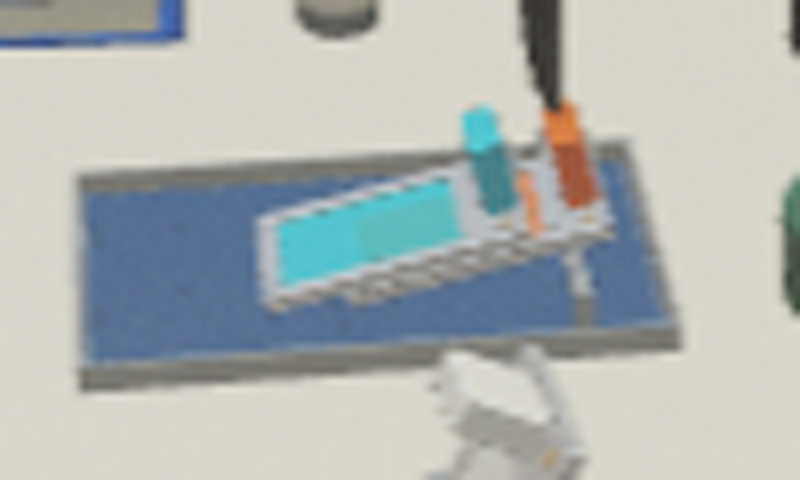

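Run:
```python
from h import *
s=eyes.read_camera("scene")
P=[onz(s,320+a/6-.5+.083,210+b/6-.5+.083,14) for a,b in [(100,282),(520,95),(710,315),(270,533)]]
for p in P: print(p.round(1))
print([np.linalg.norm(P[i]-P[(i+1)%4]).round(1) for i in range(4)], np.mean(P,0))
e=P[0]-P[1]; e2=P[3]-P[2];print(np.degrees(np.arctan2(e[1],e[0])),np.degrees(np.arctan2(e2[1],e2[0])))
c=eyes.read_camera("side")
P=[onz(c,260+a/5-.4,180+b/5-.4,10) for a,b in [(82,188),(198,592),(440,545)]]
for p in P: print(p.round(1))
print([np.linalg.norm(P[i]-P[(i+1)%3]).round(1) for i in range(3)],(P[0]+P[2])/2)
P=[onz(c,240+a/8-.44,145+b/8-.44,14) for a,b in [(78,175),(80,370),(680,335),(630,145)]]
print([np.linalg.norm(P[i]-P[(i+1)%4]).round(1) for i in range(4)], np.mean(P,0))
for p in P: print(p.round(1))
```

```text
[685.  128.8  14. ]
[432.5 180.8  14. ]
[465.8 336.4  14. ]
[716.8 284.3  14. ]
[np.float64(257.8), np.float64(159.1), np.float64(256.3), np.float64(158.7)] [575.04039779 232.57878529  14.        ]
-11.643749739706164 -11.72924251308004
[473.1  11.8  10. ]
[ 443.6 -316.4   10. ]
[ 568.7 -327.7   10. ]
[np.float64(329.4), np.float64(125.6), np.float64(352.7)] [ 520.8734574  -157.98913567   10.        ]
[np.float64(158.1), np.float64(254.9), np.float64(159.3), np.float64(255.9)] [565.85214443 222.77703382  14.        ]
[457.4 328.2  14. ]
[425.1 173.4  14. ]
[673.6 116.9  14. ]
[707.3 272.6  14. ]
```

Magenta is at rack y=-100, yellow in the middle, and frosted nearest the tray. The two fixed cameras disagree by about 9 mm, so I'll take closer views with the wrist camera. First I'll turn the jaws across y.

Call:
jog_arm(deltas=[0,0,0,-0.175,0,0,1,0,0,0,-0.175,0,0,1,0,0,0,-0.175,0,0,1,0,0,0,-0.175,0,0,1,0,0,0,-0.175,0,0,1,0,0,0,-0.175,0,0,1,0,0,0,-0.175,0,0,1,0,0,0,-0.175,0,0,0.65,0,0,0,-0.17,0,0,0.65])

```text
t: 1.52
eef_pos: [624.9, 0.1, 404.6]
tcp_rot: [2.879, 1.57, 2.929]
ft_force: [0.2, -0.1, -0.2]
opening: 0.844
```

Run:
```python
from h import *
print(Rt().round(3))
s=env.state();print(s["joints"],s["ft_force"],s["eef_pos"])
```

```text
[[-0.    -0.05   0.999]
 [ 0.     0.999  0.05 ]
 [-1.     0.    -0.   ]]
[-1.05567746e-01  4.90993080e-01  1.55933186e+00  5.04997176e-05
  1.09168356e+00 -1.72620385e+00] [ 0.1747127  -0.11504242 -0.16672092] [6.24887954e+02 5.84393338e-02 4.04554189e+02]
```

Call:
jog_arm(deltas=[0,46,-17,0.05,0,0,0.65,0,46,-17,0.05,0,0,0.65,0,46,-17,0.05,0,0,0.65,0,46,-17,0.05,0,0,0.65,0,46,-17,0.05,0,0,0.65,0,0,0,0,0,0,0.65,0,0,0,0,0,0,0.65])

```text
t: 2.4
eef_pos: [549.6, 239.3, 404.5]
tcp_rot: [0.458, 1.57, 0.253]
ft_force: [-0.5, 0.2, 0.3]
opening: 0.649
```

Run:
```python
from h import *
import pickle
s=env.state();print(s["joints"],s["ft_force"],s["eef_pos"],s["qvel"]); print(Rt().round(3))
c=eyes.read_camera("wrist"); save(c["image"],"w_tray.png"); pickle.dump(c,open("w_tray.pkl","wb"))
```

```text
[ 3.00571049e-01  4.54609969e-01  1.62447963e+00 -2.40173684e-05
  1.06206149e+00 -1.06522962e+00] [-0.45382838  0.17140316  0.31269763] [549.55062037 239.33117195 404.45461835] [ 0.01622616  0.00040682 -0.0030161   0.00409551 -0.00090145  0.0118391 ]
[[ 0.     0.204  0.979]
 [ 0.     0.979 -0.204]
 [-1.     0.     0.   ]]
```

View pics/w_tray.png

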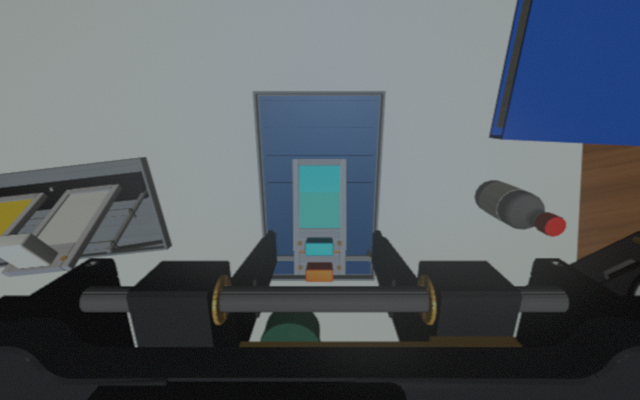

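The wrist view shows the tray whole. The near corners are at about (255,93) and (384,93), the far edge is near row 278, the ribs show as thin lines, and the filters lie on the midline. I'll zoom in for corners.

Run:
```python
from h import *
import pickle
c=pickle.load(open("w_tray.pkl","rb"))
save(c["image"],"wt_a.png",(245,85,395,185),5)
save(c["image"],"wt_b.png",(245,185,395,285),5)
```

```text
(no output)
```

View pics/wt_a.png

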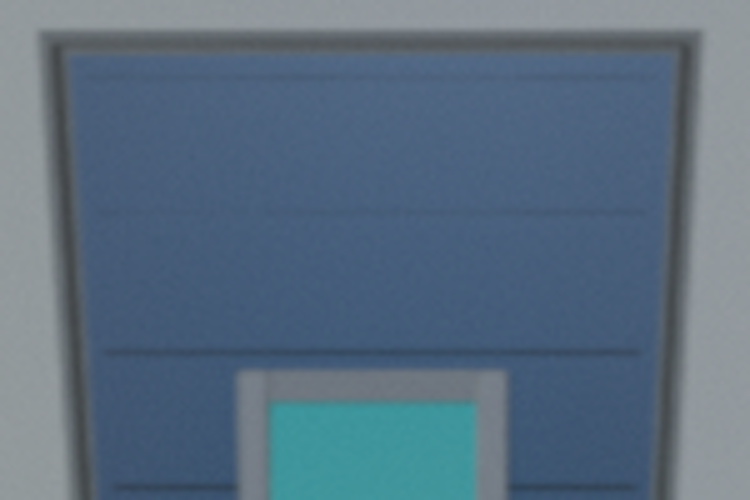

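View pics/wt_b.png

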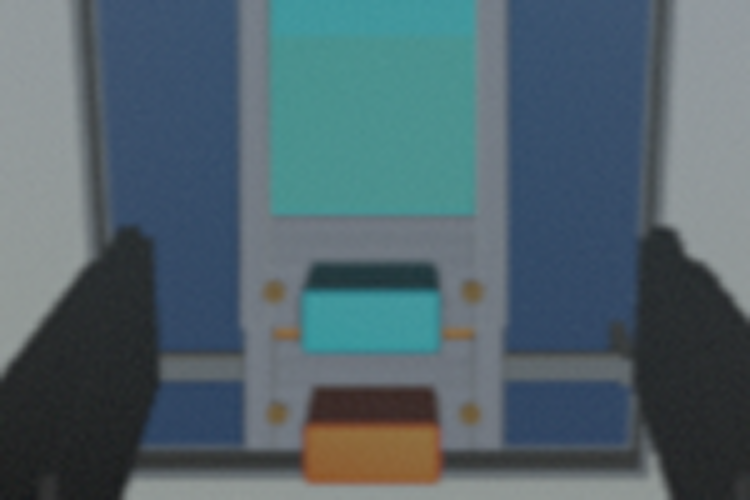

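Run:
```python
from h import *
import pickle
c=pickle.load(open("w_tray.pkl","rb"))
u=lambda a:245+a/5-.4
v=lambda b:85+b/5-.4
v2=lambda b:185+b/5-.4
print("cam",c["world_from_camera"][:3,3])
corn=[(u(40),v(32)),(u(702),v(32)),(u(655),v2(475))]
P=[onz(c,*q,14) for q in corn]
for p in P: print(p.round(1))
print(np.linalg.norm(P[1]-P[0]), np.linalg.norm(P[2]-P[1]))
d=P[1]-P[0]; print("y dir angle",np.degrees(np.arctan2(d[1],d[0]))-90)
mid=(P[0]+P[1])/2
yaw=np.arctan2(d[1],d[0])-np.pi/2
ex=np.array([np.cos(yaw),np.sin(yaw),0]);ey=np.array([-np.sin(yaw),np.cos(yaw),0])
cen=mid+130*ex; print("centre from near edge",cen)
for nm,r,l,rr in [("rib4 far?",76,80,660),("rib3 near",212,100,645),("rib2 near",352,103,640),("rib1 near",487,115,637)]:
    A=onz(c,u(l),v(r),6.5);B=onz(c,u(rr),v(r),6.5);m=(A+B)/2
    print(nm,((m-cen)@ex).round(1),((m-cen)@ey).round(1), "w",np.linalg.norm(A-B).round(1))
# tab tops in tray frame: cyan tab top at heel x -47.5+1.5 ...
def tabtop(hx,sl):
    s=np.radians(sl);X=np.array([np.cos(s),np.sin(s)]);Z=np.array([-np.sin(s),np.cos(s)])
    return np.array([hx,4])+110*X+44*Z
for nm,hx,sl,uu,vv in [("cyan",-46,13,371.5,321),("orange",-10,13.5,372.5,452)]:
    t=tabtop(hx,sl); p=onz(c,u(uu),v2(vv),t[1]); print(nm,"expect",t,"got",((p-cen)@ex).round(1),((p-cen)@ey).round(1))
# heel of cyan: upper edge of heel at z=8 of filter, near edge row
s=np.radians(13); e=np.array([-46,4])+8*np.array([-np.sin(s),np.cos(s)]); p=onz(c,u(371.5),v(371),e[1]); print("cyan heel top",e,((p-cen)@ex).round(1),((p-cen)@ey).round(1))
```

```text
cam [468.61001661 255.65598625 383.58846857]
[425.3 178.   14. ]
[457.6 333.6  14. ]
[710.2 283.3  14. ]
158.8507751086147 257.6293332285309
y dir angle -11.724499600545116
centre from near edge [568.70365076 229.38836036  14.        ]
rib4 far? -120.4 -0.4 w 143.2
rib3 near -87.8 0.0 w 138.1
rib2 near -52.5 -0.4 w 139.9
rib1 near -16.5 0.6 w 139.8
cyan expect [51.28286074 71.61689883] got 49.9 0.0
orange expect [86.68909523 72.46326652] got 84.6 0.1
cyan heel top [-47.79960843  11.79496052] -48.3 -0.3
```

Call:
jog_arm(deltas=[0,-50,0,-0.015,0,0,0.65,0,-50,0,-0.015,0,0,0.65,0,-50,0,-0.015,0,0,0.65,0,-50,0,-0.015,0,0,0.65,0,-50,0,-0.015,0,0,0.65,0,-50,0,-0.015,0,0,0.65,0,-50,0,-0.015,0,0,0.65,0,-50,0,-0.015,0,0,0.65,0,0,0,0,0,0,0.65,0,0,0,0,0,0,0.65])

```text
t: 3.7
eef_pos: [483.9, -178.7, 404.9]
tcp_rot: [-0.29, 1.568, -0.384]
ft_force: [-0.1, 0.3, -0.3]
opening: 0.648
```

Run:
```python
from h import *
import pickle
s=env.state();print(s["joints"],s["ft_force"],s["eef_pos"],s["qvel"]); print(Rt().round(3))
c=eyes.read_camera("wrist"); save(c["image"],"w_rack.png"); pickle.dump(c,open("w_rack.pkl","wb"))
```

```text
[-4.81895092e-01  3.36005189e-01  1.82348872e+00  3.63303811e-04
  9.79023039e-01 -1.95864491e+00] [-0.12852093  0.27729061 -0.25453   ] [ 483.90197003 -178.69422218  404.85602383] [-0.03087923  0.00234913 -0.00621464 -0.00376635 -0.00126905 -0.01244216]
[[ 0.003  0.094  0.996]
 [-0.001  0.996 -0.094]
 [-1.    -0.001  0.003]]
```

View pics/w_rack.png

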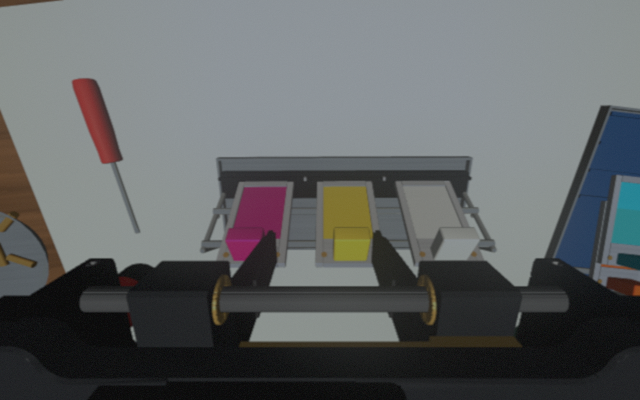

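Run:
```python
from h import *
import pickle
c=pickle.load(open("w_rack.pkl","rb"))
save(c["image"],"wr_a.png",(205,150,365,270),5)
print(c["world_from_camera"][:3,3])
```

```text
[ 401.64924492 -171.38218072  383.77355005]
```

View pics/wr_a.png

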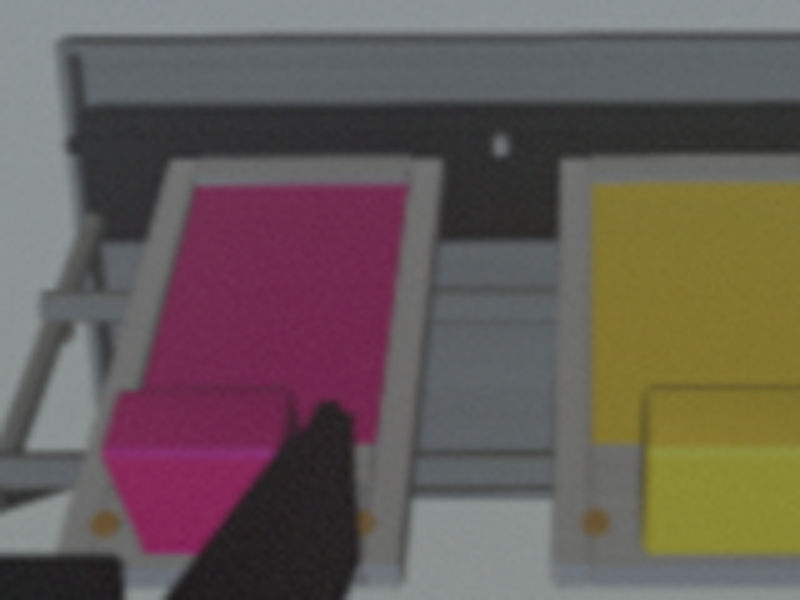

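Run:
```python
from h import *
import pickle
c=pickle.load(open("w_rack.pkl","rb"))
save(c["image"],"wr_b.png",(310,150,500,270),4)
```

```text
(no output)
```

View pics/wr_b.png

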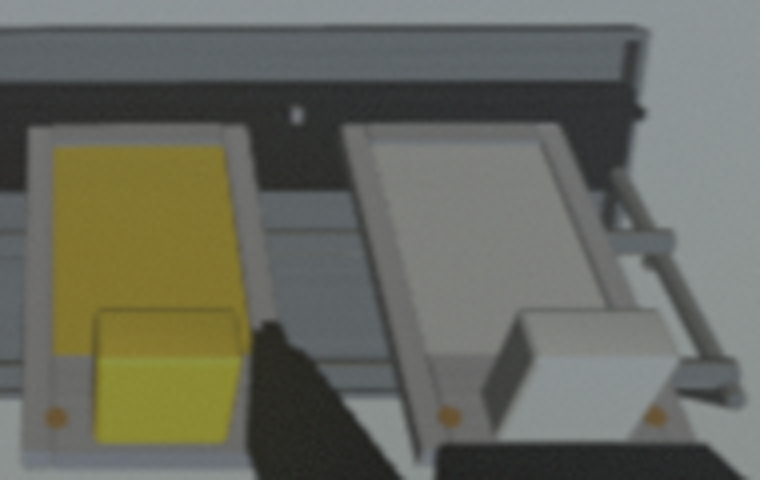

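Run:
```python
from h import *
import pickle
c=pickle.load(open("w_rack.pkl","rb"))
A=lambda a,b:(205+a/5-.4,150+b/5-.4)
B=lambda a,b:(310+a/4-.375,150+b/4-.375)
h0=[onz(c,*q,24) for q in [A(168,158),A(443,158),B(28,126),B(247,126),B(345,125),B(560,125)]]
m=[(h0[0]+h0[1])/2,(h0[2]+h0[3])/2,(h0[4]+h0[5])/2]
for x in m: print(x.round(1))
print([np.linalg.norm(h0[2*i]-h0[2*i+1]).round(1) for i in range(3)],np.linalg.norm(m[2]-m[0]))
d=m[2]-m[0]; yaw=np.arctan2(d[1],d[0])-np.pi/2; print("yaw",np.degrees(yaw))
ex=np.array([np.cos(yaw),np.sin(yaw),0]);ey=np.array([-np.sin(yaw),np.cos(yaw),0])
cen=np.mean(m,0)+36.9*ex; print("cen",cen)
def rk(p): p=p-cen; return (p@ex).round(1),(p@ey).round(1)
for nm,qs,z,exx in [("yel 58/44",[B(96,355),B(240,355)],144.2,-9.1),("yel 42/44",[B(98,311),B(238,311)],130.3,-17.1),("yel 58/8",[B(95,443),B(228,443)],126.2,22.1),
  ("mag 42/44",[A(118,388),A(292,388)],130.3,-17.1),("mag 58/44 left",[A(105,450)],144.2,-9.1),("mag 58/8 left",[A(142,553)],126.2,22.1)]:
    print(nm,"expect x",exx,[rk(onz(c,*q,z)) for q in qs])
for nm,q in [("pan TL",A(58,38)),("pan TR",B(648,28))]: print(nm,[rk(onz(c,*q,z)) for z in (8,12)])
```

```text
[ 477.2 -252.8   24. ]
[ 486.5 -153.3   24. ]
[495.6 -53.2  24. ]
[np.float64(70.2), np.float64(69.9), np.float64(68.6)] 200.53036351778113
yaw -5.270132265876437
cen [ 523.16986956 -156.47759937   24.        ]
yel 58/44 expect x -9.1 [(np.float64(-11.5), np.float64(-17.2)), (np.float64(-11.5), np.float64(15.3))]
yel 42/44 expect x -17.1 [(np.float64(-16.6), np.float64(-16.3)), (np.float64(-16.5), np.float64(16.8))]
yel 58/8 expect x 22.1 [(np.float64(20.4), np.float64(-16.6)), (np.float64(20.5), np.float64(16.5))]
mag 42/44 expect x -17.1 [(np.float64(-17.0), np.float64(-116.4)), (np.float64(-16.9), np.float64(-83.5))]
mag 58/44 left expect x -9.1 [(np.float64(-10.5), np.float64(-115.0))]
mag 58/8 left expect x 22.1 [(np.float64(20.0), np.float64(-116.6))]
pan TL [(np.float64(-65.4), np.float64(-165.9)), (np.float64(-65.9), np.float64(-164.4))]
pan TR [(np.float64(-65.4), np.float64(166.4)), (np.float64(-66.0), np.float64(164.3))]
```

```bash
cat >> h.py <<'E'
RC=np.array([522.6,-156.4,0]); RY=np.radians(-5.27)
TC=np.array([567.9,229.6,0]); TY=np.radians(-11.72)
def fr(yaw): return np.array([np.cos(yaw),np.sin(yaw),0]),np.array([-np.sin(yaw),np.cos(yaw),0]),np.array([0,0,1.])
def toolR(yaw,al):   # tool x tilted al (deg) forward from down, tool y across
    ex,ey,ez=fr(yaw); a=np.radians(al); x=np.sin(a)*ex-np.cos(a)*ez; return np.column_stack([x,ey,np.cross(x,ey)])
def grasp_pose(pt,yaw,al):
    R=toolR(yaw,al); return pt-171*R[:,0],R
def need(P,R):
    s=env.state(); R0=Rt(s); print("pos",s["eef_pos"].round(1),"F",s["ft_force"].round(1),"open",round(s["opening"],3),"t",round(s["t"],2))
    print("delta tool now",(R0.T@(P-s["eef_pos"])).round(1),"in target axes",(R.T@(P-s["eef_pos"])).round(1),"rotvec",Ro.from_matrix(R0.T@R).as_rotvec().round(3),"world",(P-s["eef_pos"]).round(1))
def rackpt(fy,x=50,z=30):
    ex,ey,ez=fr(RY); c,s=.5,np.sqrt(.75); hx=-30+(x+60)*c-z*s; hz=20+(x+60)*s+z*c
    return RC+hx*ex+fy*ey+hz*ez
E
python3 - <<'E'
from h import *
print(rackpt(-100)); P,R=grasp_pose(rackpt(-100),RY,35); print(P); need(P+[0,0,65],R)
E
```

```text
[ 512.43846218 -255.88721045  130.26279442]
[ 414.77148954 -246.87849523  270.33779399]
pos [ 484.  -178.4  404.9] F [-0.6 -0.6  0.3] open 0.649 t 3.75
delta tool now [ 69.4 -74.6 -62.8] in target axes [ 21.  -74.6 -91.2] rotvec [-0.001 -0.608  0.002] world [-69.3 -68.5 -69.5]
```

Call:
jog_arm(deltas=[0,-25,-21,0,0,0,0.65,0,-25,-21,0,0,0,0.65,0,-25,-21,0,0,0,0.65,0,0,0,0,-0.152,0,0.65,0,0,0,0,-0.152,0,0.65,0,0,0,0,-0.152,0,0.65,0,0,0,0,-0.152,0,0.65,0,0,0,0,0,0,0.65])

```text
t: 4.75
eef_pos: [427.7, -233.0, 421.1]
tcp_rot: [-0.011, 0.971, -0.112]
ft_force: [-0.0, -0.2, -0.1]
opening: 0.652
```

Run:
```python
from h import *
P,R=grasp_pose(rackpt(-100),RY,35); need(P+[0,0,65],R); print(env.state()["joints"].round(3))
```

```text
pos [ 427.7 -233.   421.1] F [-0.  -0.2 -0.1] open 0.652 t 4.75
delta tool now [ 64.4 -14.6 -57.9] in target axes [ 63.6 -15.  -58.7] rotvec [-0.006 -0.011  0.011] world [-13.  -13.9 -85.8]
[-0.687  0.232  1.976  0.677  0.512 -2.684]
```

```bash
cat > kin.py <<'E'
from h import *
from scipy.optimize import least_squares
D=[((-.105568,.490993,1.559332,0,1.091684,-1.726204),(624.888,.0584,404.554),None),
((.300571,.45461,1.62448,0,1.062061,-1.06523),(549.55,239.33,404.45),None),
((-.481895,.336005,1.823489,.00036,.979023,-1.958645),(483.9,-178.69,404.856),None)]
def rz(a): return Ro.from_euler('z',a).as_matrix()
def ry(a): return Ro.from_euler('y',a).as_matrix()
def fk(q,p,o6=0,s4=1,s6=1):
    a,L1,L2,h,Lt,d,e=p
    A=rz(q[0]); r=a+L1*np.sin(q[1])+L2*np.sin(q[1]+q[2])+e*np.cos(q[1]+q[2]); z=h+L1*np.cos(q[1])+L2*np.cos(q[1]+q[2])-e*np.sin(q[1]+q[2])
    R=A@ry(q[1]+q[2])@rz(s4*q[3])@ry(q[4])@rz(s6*q[5]+o6)   # approach = R z
    W=A@np.array([r,d,z]); return W+Lt*R[:,2], np.column_stack([R[:,2],R[:,1],-R[:,0]])
E
python3 - <<'E'
from kin import *
s=env.state(); D.append((s["joints"],s["eef_pos"],Rt(s)))
# orientation convention from pose 4
for s4 in (1,-1):
  for s6 in (1,-1):
    for o in (0,np.pi/2,np.pi,-np.pi/2):
      R=fk(s["joints"],[0]*7,o,s4,s6)[1]; er=Ro.from_matrix(R.T@Rt(s)).magnitude()
      if er<.2: print(s4,s6,o,er); best=(o,s4,s6)
def f(p): return np.concatenate([fk(q,p,*best)[0]-np.array(P) for q,P,_ in D]+[0.001*np.array(p)[[0,6]]])
r=least_squares(f,[100,500,500,400,100,66,0]); print(r.x.round(1),np.abs(r.fun[:-2]).max())
np.save("kin.npy",np.r_[r.x,best])
def ik(P,R,q0):
    g=lambda q: np.r_[(fk(q,r.x,*best)[0]-P)/10,3*(fk(q,r.x,*best)[1]-R).ravel()]
    k=least_squares(g,q0); return k.x.round(3),np.abs(k.fun).max().round(4)
q0=s["joints"]
for al in (35,25,20,15,10):
    P,R=grasp_pose(rackpt(-100,z=33),RY,al); print("mag",al,P.round(0),ik(P,R,q0),ik(P+[0,0,65],R,q0))
    P,R=grasp_pose(rackpt(0,z=33),RY,al); print("yel",al,ik(P,R,q0))
    for hx in (-82,-118):
        ex,ey,ez=fr(TY);sl=np.radians(14);t=TC+ex*(hx+110*np.cos(sl)-33*np.sin(sl))+ez*(4+110*np.sin(sl)+33*np.cos(sl))
        P,R=grasp_pose(t,TY,al-46); print("  tray",al-46,P.round(0),ik(P,R,[.3,.45,1.6,0,1.06,-1.07]))
E
```

```text
1 1 1.5707963267948966 4.1166836697609005e-16
[ -0.  586.9 411.  196.6  81.8  65.9  43. ] 0.0032056825023403235
mag 35 [ 412. -247.  272.] (array([-0.736,  0.477,  2.152,  1.563,  0.352, -3.685]), np.float64(0.0)) (array([-0.736,  0.354,  2.093,  1.107,  0.395, -3.197]), np.float64(0.0))
yel 35 (array([-0.529,  0.444,  2.239,  1.974,  0.267, -3.924]), np.float64(0.0))
  tray -11 [616. 220. 230.] (array([ 0.231,  0.747,  1.592,  0.097,  0.979, -1.196]), np.float64(0.0))
  tray -11 [581. 227. 230.] (array([ 0.255,  0.714,  1.676,  0.106,  0.927, -1.182]), np.float64(0.0))
mag 25 [ 438. -249.  287.] (array([-0.687,  0.467,  2.055,  0.777,  0.345, -2.868]), np.float64(0.0)) (array([-0.687,  0.36 ,  1.993,  0.538,  0.48 , -2.608]), np.float64(0.0))
yel 25 (array([-0.492,  0.432,  2.135,  0.784,  0.235, -2.707]), np.float64(0.0))
  tray -21 [644. 214. 222.] (array([ 0.206,  0.804,  1.493,  0.155,  1.187, -1.243]), np.float64(0.0))
  tray -21 [609. 221. 222.] (array([ 0.227,  0.769,  1.582,  0.166,  1.131, -1.236]), np.float64(0.0))
mag 20 [ 452. -250.  292.] (array([-0.664,  0.472,  2.005,
[... 636 characters left out ...]
 , -2.129]), np.float64(0.0))
  tray -31 [671. 208. 209.] (array([ 0.184,  0.869,  1.396,  0.2  ,  1.387, -1.27 ]), np.float64(0.0))
  tray -31 [635. 216. 209.] (array([ 0.204,  0.832,  1.491,  0.212,  1.327, -1.268]), np.float64(0.0))
mag 10 [ 480. -253.  300.] (array([-0.62 ,  0.496,  1.903,  0.156,  0.597, -2.221]), np.float64(0.0)) (array([-0.62 ,  0.405,  1.84 ,  0.129,  0.75 , -2.186]), np.float64(0.0))
yel 10 (array([-0.442,  0.462,  1.976,  0.116,  0.542, -2.015]), np.float64(0.0))
  tray -36 [683. 206. 201.] (array([ 0.175,  0.904,  1.35 ,  0.22 ,  1.484, -1.278]), np.float64(0.0))
  tray -36 [647. 213. 201.] (array([ 0.194,  0.866,  1.447,  0.233,  1.422, -1.278]), np.float64(0.0))
```

The joint model fits the measured poses to about 0.003 mm. It shows a 35° tilt would run joint 6 to its limit, so I'll use 15° forward at the rack, which becomes about -31° at the tray.

Run:
```python
from h import *
P,R=grasp_pose(rackpt(-100,z=33),RY,15); need(P+[0,0,65],R); print(P)
```

```text
pos [ 427.7 -233.   421.1] F [-0.  -0.2 -0.1] open 0.652 t 4.75
delta tool now [ 71.4 -14.2  -0.6] in target axes [ 67.4 -15.   22.9] rotvec [-0.008  0.338  0.01 ] world [ 38.  -18.6 -59.2]
[ 465.78039356 -251.58351144  296.93611071]
```

Call:
jog_arm(deltas=[0,0,0,-0.004,0.169,0.005,0.65,0,0,0,-0.004,0.169,0.005,0.65,25,-7.5,11.5,0,0,0,0.65,25,-7.5,11.5,0,0,0,0.65,0,0,0,0,0,0,0.65])

```text
t: 5.38
eef_pos: [460.5, -249.2, 375.7]
tcp_rot: [-0.037, 1.333, -0.108]
ft_force: [0.0, -0.3, 0.6]
opening: 0.651
```

Run:
```python
from h import *
P,R=grasp_pose(rackpt(-100,z=33),RY,15); need(P,R); print(P, env.state()["joints"].round(3))
c=eyes.read_camera("wrist"); save(c["image"],"w1.png")
```

```text
pos [ 460.5 -249.2  375.7] F [ 0.  -0.3  0.6] open 0.651 t 5.38
delta tool now [ 77.8  -1.3 -13.2] in target axes [ 77.5  -1.9 -15. ] rotvec [ 0.022 -0.024  0.004] world [  5.3  -2.4 -78.7]
[ 465.78039356 -251.58351144  296.93611071] [-0.641  0.361  1.884  0.187  0.699 -2.272]
```

View pics/w1.png

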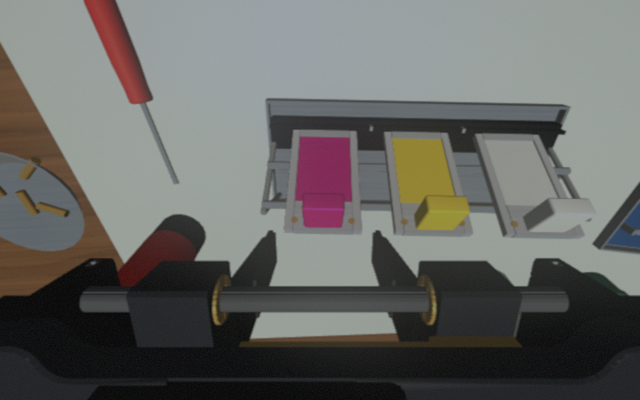

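The wrist view shows the magenta tab at (323,210), midway between the fingertips at (272,235) and (375,235). I'll check the spray can's clearance and then descend.

Run:
```python
from h import *
c=eyes.read_camera("side")
print("can base",onz(c,393,325,0), "bottle", onz(c,362,205,0))
save(c["image"],"s1.png",(250,120,450,350),3)
```

```text
can base [ 6.29424610e+02 -4.57570341e+02 -1.13686838e-13] bottle [759.5312835   -4.95316621   0.        ]
```

View pics/s1.png

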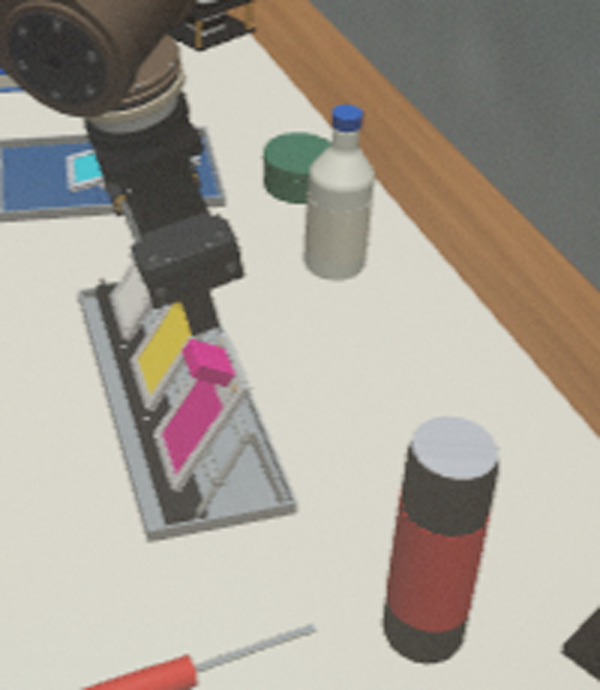

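Call:
jog_arm(deltas=[20,-0.5,-5,0.022,-0.024,0.004,0.65,20,-0.5,-5,0,0,0,0.65,20,-0.5,-4,0,0,0,0.65,0,0,0,0,0,0,0.65])

```text
t: 5.98
eef_pos: [459.5, -249.5, 318.5]
tcp_rot: [-0.016, 1.305, -0.104]
ft_force: [0.1, -0.2, -0.1]
opening: 0.651
```

Run:
```python
from h import *
P,R=grasp_pose(rackpt(-100,z=33),RY,15); need(P,R); print(P, env.state()["joints"].round(3))
c=eyes.read_camera("wrist"); save(c["image"],"w2.png")
```

```text
pos [ 459.5 -249.5  318.5] F [ 0.1 -0.2 -0.1] open 0.651 t 5.97
delta tool now [22.5 -1.5  0.6] in target axes [22.5 -1.5  0.7] rotvec [0.004 0.004 0.003] world [  6.3  -2.1 -21.6]
[ 465.78039356 -251.58351144  296.93611071] [-0.645  0.44   1.951  0.268  0.536 -2.344]
```

View pics/w2.png

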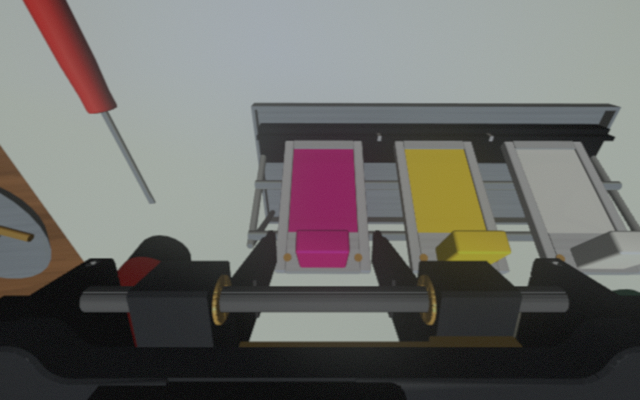

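The tab spans columns 297–350, centred between the fingers at 272 and 376. I'll descend the last 22 mm and close.

Call:
jog_arm(deltas=[11,-0.5,0,0,0,0,0.65,11,0,0.5,0,0,0,0.65,0,0,0,0,0,0,0.65,0,0,0,0,0,0,0,0,0,0,0,0,0,0,0,0,0,0,0,0,0])

```text
t: 6.78
eef_pos: [466.3, -250.7, 299.4]
tcp_rot: [-0.026, 1.301, -0.113]
ft_force: [-0.1, 0.3, -0.1]
opening: 0.393
```

Run:
```python
from h import *
P,R=grasp_pose(rackpt(-100,z=33),RY,15); need(P,R)
c=eyes.read_camera("wrist"); save(c["image"],"w3.png")
c=eyes.read_camera("side"); save(c["image"],"s3.png",(260,150,400,310),4)
```

```text
pos [ 466.3 -250.7  299.4] F [-0.1  0.3 -0.1] open 0.393 t 6.78
delta tool now [ 2.2 -0.9 -1. ] in target axes [ 2.2 -0.9 -1. ] rotvec [0.006 0.008 0.006] world [-0.5 -0.9 -2.4]
```

View pics/w3.png

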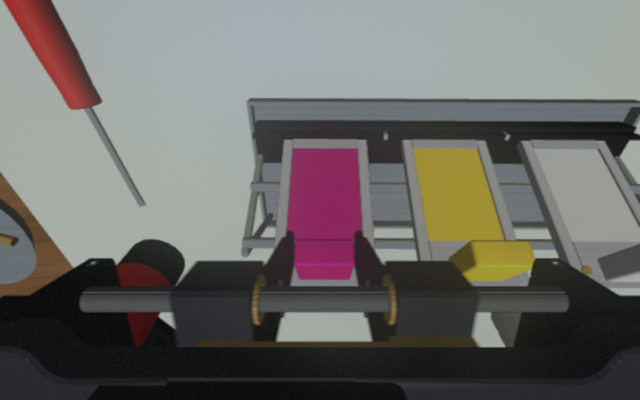

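View pics/s3.png

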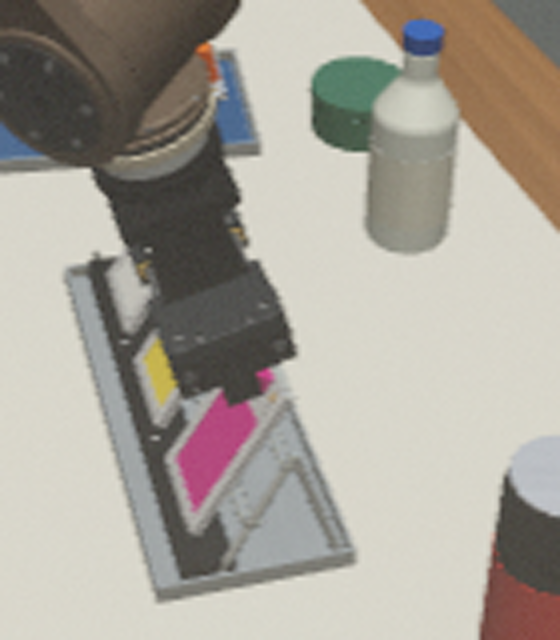

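The fingers are around the tab and still closing (0.39, against 0.36 expected).

Call:
jog_arm(deltas=[0,0,0,0,0,0,0,0,0,0,0,0,0,0])

```text
t: 7.12
eef_pos: [466.2, -250.7, 299.4]
tcp_rot: [-0.026, 1.301, -0.113]
ft_force: [-0.3, 0.0, -0.6]
opening: 0.357
```

Run:
```python
from h import *
P,R=grasp_pose(rackpt(-100,z=33),RY,15); need(P,R)
R=Rt();ex,ey,ez=fr(RY); xf=.5*ex+.8660*ez; zf=-.866*ex+.5*ez
print("x_f in tool",(R.T@xf).round(3),"z_f in tool",(R.T@zf).round(3),"up",(R.T@ez).round(3))
```

```text
pos [ 466.2 -250.7  299.4] F [-0.3  0.  -0.6] open 0.357 t 7.12
delta tool now [ 2.3 -0.9 -1. ] in target axes [ 2.3 -0.9 -1. ] rotvec [0.006 0.008 0.006] world [-0.4 -0.8 -2.5]
x_f in tool [-0.701 -0.008  0.713] z_f in tool [-0.713 -0.    -0.701] up [-0.964 -0.007  0.267]
```

Call:
jog_arm(deltas=[-5,0,1.4,0,0,0,0,-8,0,2.2,0,0,0,0,-10,0,2.7,0,0,0,0,-20,0,5.4,0,0,0,0,-30,0,8,0,0,0,0,-30,0,8,0,0,0,0,0,0,0,0,0,0,0])

```text
t: 8.0
eef_pos: [465.2, -249.7, 412.8]
tcp_rot: [-0.031, 1.3, -0.118]
ft_force: [0.0, 0.6, -0.9]
opening: 0.355
```

Run:
```python
from h import *
P,R=grasp_pose(rackpt(-100,z=33),RY,15); need(P,R)
c=eyes.read_camera("wrist"); save(c["image"],"w4.png")
c=eyes.read_camera("side"); save(c["image"],"s4.png",(230,120,400,310),3)
```

```text
pos [ 465.2 -249.7  412.8] F [ 0.   0.6 -0.9] open 0.355 t 8.0
delta tool now [111.9  -0.9 -30.3] in target axes [112.1  -1.9 -29.2] rotvec [0.006 0.009 0.007] world [   0.6   -1.9 -115.9]
```

View pics/w4.png

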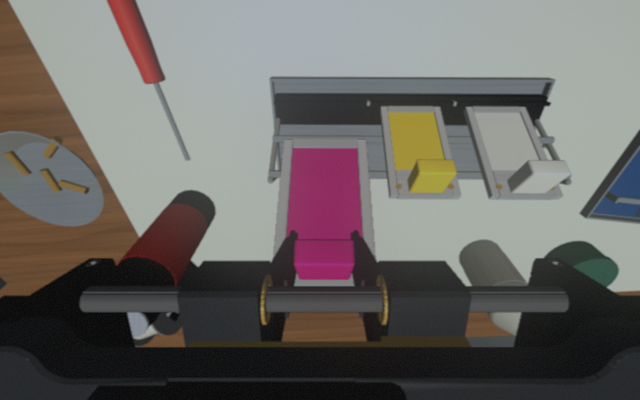

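View pics/s4.png

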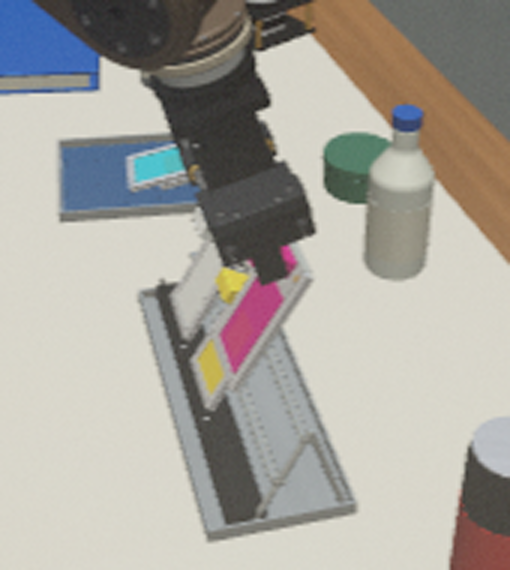

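The magenta filter is lifted clear, with its heel edge at (284–370, 140), the same as when gripped, so there was no slip. Now I'll work out the held transform and the tray approach poses.

```bash
cat >> h.py <<'E'
def filtR(yaw,sl):
    ex,ey,ez=fr(yaw); a=np.radians(sl); x=np.cos(a)*ex+np.sin(a)*ez; return np.column_stack([x,ey,np.cross(x,ey)])
def held_from_rack(Pt,Rtool,fy):   # heel pos and filter rot in tool frame
    Rf=filtR(RY,60); return Rtool.T@(rackpt(fy,-60,0)-Pt), Rtool.T@Rf
def tool_for(heel_tray,sl,T,yaw=None):
    ex,ey,ez=fr(TY); H=TC+heel_tray[0]*ex+heel_tray[1]*ey+heel_tray[2]*ez
    Rf=filtR(TY if yaw is None else yaw,sl); R=Rf@T[1].T; return H-R@T[0],R
def held_now(T):
    s=env.state();R=Rt(s);H=s["eef_pos"]+R@T[0];Rf=R@T[1];ex,ey,ez=fr(TY);d=H-TC
    print("heel in tray",np.array([d@ex,d@ey,d[2]]).round(2),"(rib3 -83.5 rib4 -119.5 liner 4) slope",np.degrees(np.arcsin(Rf[2,0])).round(2),"yaw-rel",np.degrees(np.arctan2(Rf[:,1]@-ex,Rf[:,1]@ey)).round(2),"roll",np.degrees(Rf[2,1]).round(2),"F tray",np.array([s["ft_force"]@ex,s["ft_force"]@ey,s["ft_force"][2]]).round(2),"M",s["moment"].round(2),"t",round(s["t"],2),"op",round(s["opening"],3))
    return H,Rf
E
python3 - <<'E'
from h import *
import pickle
Rg=Ro.from_euler('xyz',[-0.026,1.301,-0.113]).as_matrix(); Pg=np.array([466.2,-250.7,299.4])
T=held_from_rack(Pg,Rg,-100); pickle.dump(T,open("Tm.pkl","wb")); print(T[0].round(1))
H,Rf=held_now(T)
c=eyes.read_camera("wrist")
for x,y,z in [(-60,-35,8),(-60,35,8),(50,-17,44),(50,17,44)]: print(proj(c,H+Rf@np.array([x+60,y,z])).round(1))
from kin import *
kp=np.load("kin.npy"); 
def ik(P,R,q0=[.2,.8,1.4,.2,1.3,-1.27]):
    g=lambda q: np.r_[(fk(q,kp[:7],*kp[7:])[0]-P)/10,3*(fk(q,kp[:7],*kp[7:])[1]-R).ravel()]
    k=least_squares(g,q0); return k.x.round(3),np.abs(k.fun).max().round(4)
for h,sl in [((-76,0,110),18),((-76,0,8),17),((-82,0,4),13.5),((-118,0,4),13.5)]:
    P,R=tool_for(h,sl,T); print(P.round(1),ik(P,R)); 
P,R=tool_for((-76,0,110),18,T); need(P,R)
E
```

```text
[274.    0.9 -57.6]
heel in tray [  13.34 -488.86  130.9 ] (rib3 -83.5 rib4 -119.5 liner 4) slope 59.86 yaw-rel 6.43 roll 0.05 F tray [-0.82 -0.29  0.03] M [0.11 0.11 0.04] t 8.1 op 0.355
[283.4 138.4]
[366.6 138.9]
[293.6 251.4]
[355.  251.8]
[664.  210.6 329.3] (array([ 0.193,  0.719,  1.354,  0.169,  1.503, -1.229]), np.float64(0.0))
[667.7 209.8 224.3] (array([ 0.19 ,  0.841,  1.408,  0.178,  1.347, -1.263]), np.float64(0.0))
[674.4 208.4 209. ] (array([ 0.184,  0.874,  1.384,  0.194,  1.397, -1.274]), np.float64(0.0))
[639.2 215.7 209. ] (array([ 0.203,  0.837,  1.48 ,  0.206,  1.337, -1.271]), np.float64(0.0))
pos [ 465.  -249.6  409.7] F [-0.2  0.6 -1.3] open 0.355 t 8.15
delta tool now [116.5 476.4 131.6] in target axes [ 23.8 490.4 129.4] rotvec [0.11  0.729 0.014] world [199.  460.2 -80.4]
```

Call:
jog_arm(deltas=[0,30,12.5,0.011,0.073,0.001,0,2,50,12.5,0.011,0.073,0.001,0,1,50,12.5,0.011,0.073,0.001,0,0,50,12.5,0.011,0.073,0.001,0,0,50,12.5,0.011,0.073,0.001,0,0,50,12.5,0.011,0.073,0.001,0,-1,50,12.5,0.011,0.073,0.001,0,-2,50,12.5,0.011,0.073,0.001,0,-3,50,12.5,0.011,0.073,0.001,0,-4,40,12.5,0.011,0.073,0.001,0])

```text
t: 9.4
eef_pos: [660.7, 209.9, 392.9]
tcp_rot: [-3.116, 1.065, 2.96]
ft_force: [-0.7, 0.2, -0.4]
opening: 0.356
```

Run:
```python
from h import *
import pickle
T=pickle.load(open("Tm.pkl","rb")); held_now(T)
P,R=tool_for((-76,0,60),18,T); need(P,R)
```

```text
heel in tray [-88.25  -2.21 181.11] (rib3 -83.5 rib4 -119.5 liner 4) slope 15.58 yaw-rel -0.43 roll -0.59 F tray [-0.69  0.09 -0.44] M [ 0.03 -0.43  0.04] t 9.4 op 0.356
pos [660.7 209.9 392.9] F [-0.7  0.2 -0.4] open 0.356 t 9.4
delta tool now [97.8  2.8 57.7] in target axes [100.2   1.7  53.5] rotvec [-0.011 -0.042  0.005] world [   3.3    0.8 -113.5]
```

Call:
jog_arm(deltas=[30,1,18,-0.011,-0.042,0.005,0,30,1,17,0,0,0,0,20,0,11,0,0,0,0,10,0,5.5,0,0,0,0,0,0,0,0,0,0,0])

```text
t: 10.02
eef_pos: [665.4, 213.9, 277.6]
tcp_rot: [-3.129, 1.098, 2.96]
ft_force: [0.7, -0.9, -0.3]
opening: 0.358
```

Run:
```python
from h import *
import pickle
T=pickle.load(open("Tm.pkl","rb")); held_now(T)
P,R=tool_for((-77,0,24),17,T); need(P,R)
c=eyes.read_camera("wrist"); save(c["image"],"w5.png");pickle.dump(c,open("w5.pkl","wb"))
c=eyes.read_camera("side"); save(c["image"],"s5.png",(230,80,370,210),5)
```

```text
heel in tray [-77.34   2.09  59.87] (rib3 -83.5 rib4 -119.5 liner 4) slope 17.46 yaw-rel 0.23 roll -0.2 F tray [ 0.89 -0.78 -0.3 ] M [ 0.06 -0.36 -0.05] t 10.03 op 0.358
pos [665.4 213.9 277.6] F [ 0.7 -0.9 -0.3] open 0.358 t 10.03
delta tool now [32.3 -3.4 18.8] in target axes [32.1 -3.5 19.1] rotvec [0.002 0.008 0.005] world [  1.3  -3.9 -37.3]
```

View pics/w5.png

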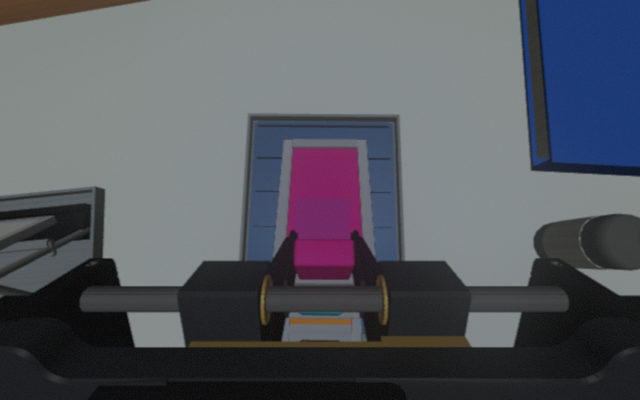

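View pics/s5.png

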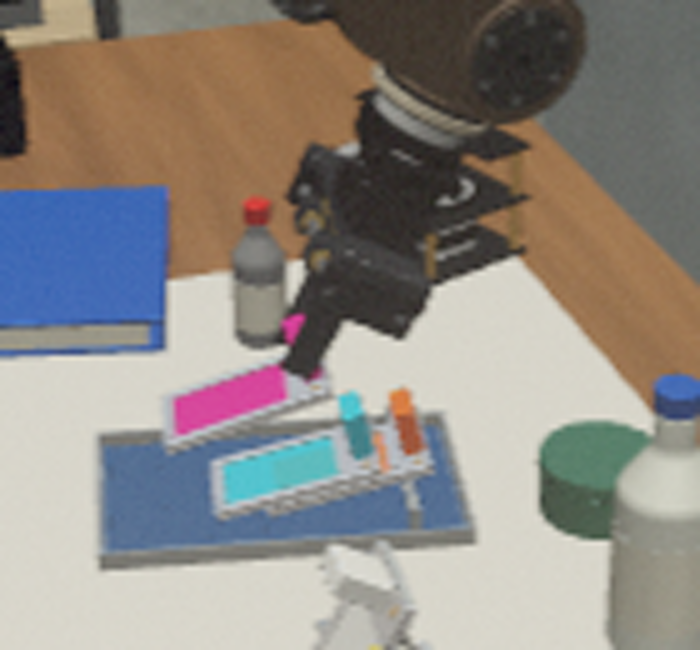

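The wrist view shows the filter square over the tray: heel at (284–368, 140), tray mid-column 323. The side view shows it above the cyan one with room before the cyan tab. I'll go lower.

Call:
jog_arm(deltas=[12,-1.5,7,0,0.008,0.005,0,12,-1,7,0,0,0,0,8,0,5,0,0,0,0,0,0,0,0,0,0,0])

```text
t: 10.62
eef_pos: [667.5, 210.6, 240.9]
tcp_rot: [3.14, 1.094, 2.944]
ft_force: [-0.1, 0.3, -1.0]
opening: 0.36
```

Run:
```python
from h import *
import pickle
T=pickle.load(open("Tm.pkl","rb")); H,Rf=held_now(T)
P,R=tool_for((-79,0,7),16,T); need(P,R)
c=eyes.read_camera("wrist"); save(c["image"],"w6.png",(230,90,420,270),4)
ex,ey,ez=fr(TY)
for x,y,z in [(-60,-35,8),(-60,35,8)]: print("heel pred",proj(c,H+Rf@np.array([x+60,y,z])).round(1))
for n,x in [("near edge",-130),("rib4",-119.5),("rib3 top far",-83.5)]:
    z=14 if x==-130 else 9
    print(n,[proj(c,TC+x*ex+y*ey+z*ez).round(1) for y in (-70,70)])
c=eyes.read_camera("side"); save(c["image"],"s6.png",(240,130,350,210),6)
```

```text
heel in tray [-75.56   1.16  24.  ] (rib3 -83.5 rib4 -119.5 liner 4) slope 17.21 yaw-rel 0.07 roll 0.17 F tray [-0.15  0.32 -1.01] M [ 0.02 -0.43  0.07] t 10.62 op 0.36
pos [667.5 210.6 240.9] F [-0.1  0.3 -1. ] open 0.36 t 10.62
delta tool now [18.  -0.7 10.5] in target axes [17.7 -0.7 10.9] rotvec [ 0.002  0.021 -0.002] world [  0.9  -0.9 -20.8]
heel pred [283.5 137.6]
heel pred [366.9 138.2]
near edge [array([249.3,  92.1]), array([399.3,  93.5])]
rib4 [array([250. , 105.3]), array([398.4, 106.6])]
rib3 top far [array([247.8, 141.3]), array([399.9, 142.7])]
```

View pics/w6.png

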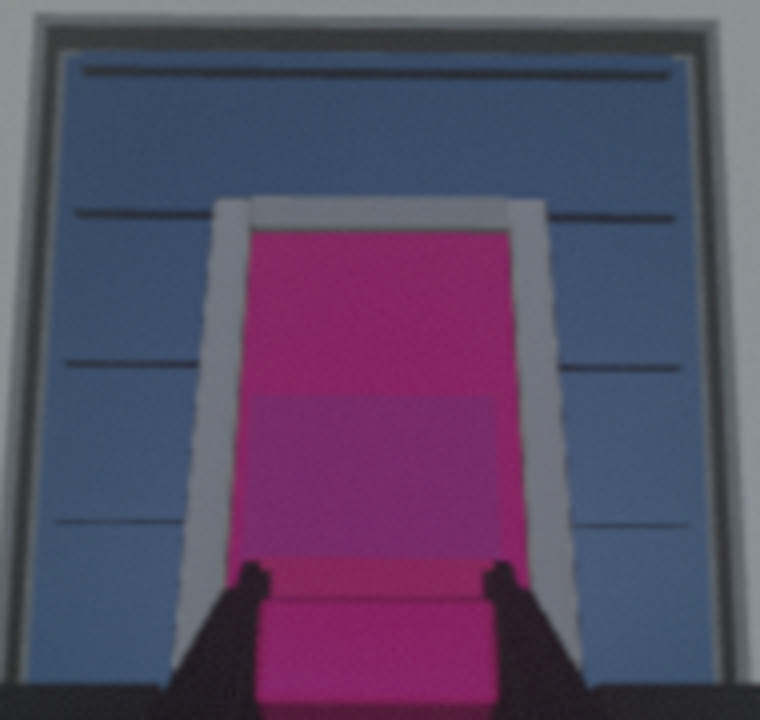

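View pics/s6.png

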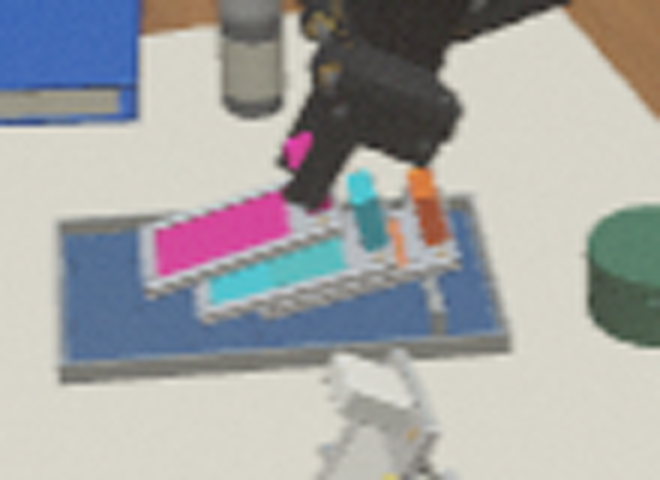

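Call:
jog_arm(deltas=[8,-0.7,4.5,0,0.02,0,0,7,0,4.5,0,0,0,0,0,0,0,0,0,0,0])

```text
t: 11.1
eef_pos: [668.5, 209.8, 223.7]
tcp_rot: [3.138, 1.074, 2.943]
ft_force: [-1.3, -0.8, -0.5]
opening: 0.357
```

Run:
```python
from h import *
import pickle
T=pickle.load(open("Tm.pkl","rb")); H,Rf=held_now(T)
P,R=tool_for((-79,0,5),16,T); need(P,R)
ex,ey,ez=fr(TY);R=Rt(); print("tray -x in tool",(R.T@-ex).round(3),"down",(R.T@-ez).round(3))
c=eyes.read_camera("side"); save(c["image"],"s7.png",(240,130,350,210),6)
c=eyes.read_camera("wrist"); save(c["image"],"w7.png",(230,90,420,270),4)
```

```text
heel in tray [-78.63   0.73  10.3 ] (rib3 -83.5 rib4 -119.5 liner 4) slope 16.09 yaw-rel 0.07 roll 0.21 F tray [-1.08 -1.   -0.52] M [-0.03 -0.33 -0.01] t 11.1 op 0.357
pos [668.5 209.8 223.7] F [-1.3 -0.8 -0.5] open 0.357 t 11.1
delta tool now [ 4.9 -0.2  2.6] in target axes [ 4.9 -0.2  2.6] rotvec [ 0.003  0.002 -0.003] world [-0.1 -0.2 -5.6]
tray -x in tool [ 0.476  0.009 -0.879] down [ 0.879 -0.001  0.477]
```

View pics/s7.png

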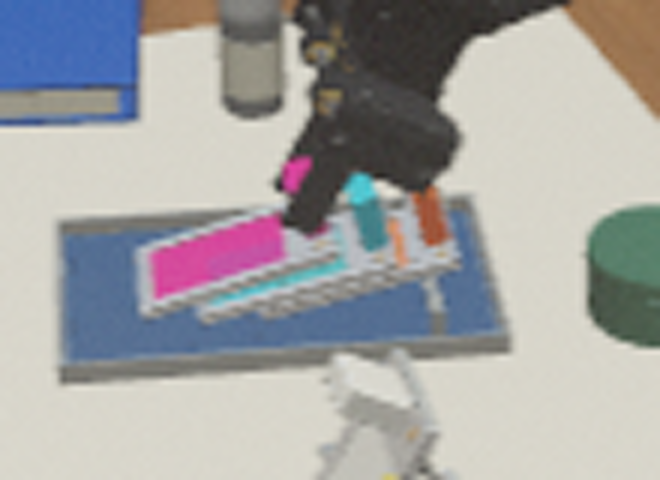

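View pics/w7.png

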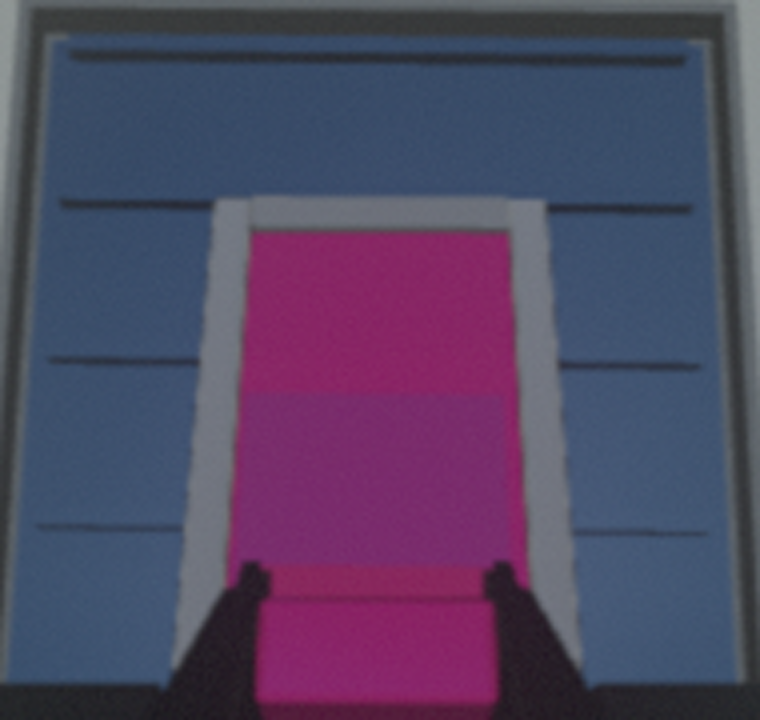

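Call:
jog_arm(deltas=[1.3,0,0.7,0,0,0,0,1.3,0,0.7,0,0,0,0,0,0,0,0,0,0,0])

```text
t: 11.58
eef_pos: [668.7, 210.0, 221.9]
tcp_rot: [3.137, 1.076, 2.942]
ft_force: [-0.2, -0.9, -0.9]
opening: 0.355
```

```bash
cat > chk.py <<'E'
from h import *
import pickle,sys
T=pickle.load(open(sys.argv[1],"rb"))
ex,ey,ez=fr(TY);F=[]
for i in range(2): 
    f=env.state()["ft_force"]; F.append([f@ex,f@ey,f[2]]); 
    if i<1: eyes.read_camera("side")
held_now(T); print("F tray",np.round(F,2).tolist())
E
python3 chk.py Tm.pkl
```

```text
heel in tray [-78.12   1.02   8.21] (rib3 -83.5 rib4 -119.5 liner 4) slope 16.19 yaw-rel 0.08 roll 0.25 F tray [ 0.7   0.19 -1.02] M [ 0.02 -0.36  0.02] t 11.62 op 0.356
F tray [[-0.01, -0.9, -0.92], [0.7, 0.19, -1.02]]
```

Call:
jog_arm(deltas=[1.3,0,0.6,0,0,0,0,1.3,0,0.6,0,0,0,0])

```text
t: 11.88
eef_pos: [668.5, 210.0, 219.1]
tcp_rot: [3.137, 1.076, 2.942]
ft_force: [-0.5, -0.6, -1.2]
opening: 0.357
```

```bash
python3 chk.py Tm.pkl
```

```text
heel in tray [-78.36   1.06   5.19] (rib3 -83.5 rib4 -119.5 liner 4) slope 16.19 yaw-rel 0.08 roll 0.26 F tray [-0.19  0.66 -0.27] M [-0.   -0.34 -0.03] t 11.93 op 0.356
F tray [[-0.4, -0.65, -1.22], [-0.19, 0.66, -0.27]]
```

Call:
jog_arm(deltas=[1,0,0.5,0,0,0,0])

```text
t: 12.05
eef_pos: [668.5, 210.0, 217.9]
tcp_rot: [3.137, 1.076, 2.942]
ft_force: [4.2, -1.1, 4.6]
opening: 0.357
```

```bash
python3 chk.py Tm.pkl
```

```text
heel in tray [-78.14   1.07   4.17] (rib3 -83.5 rib4 -119.5 liner 4) slope 16.21 yaw-rel 0.07 roll 0.26 F tray [ 1.63 -0.26  3.15] M [0.05 0.11 0.02] t 12.1 op 0.354
F tray [[4.32, -0.19, 4.63], [1.63, -0.26, 3.15]]
```

The heel touched the liner at about 4 N, at the predicted height. Drawing back now.

Call:
jog_arm(deltas=[0.3,0,-1.2,0,0,0,0,0.5,0,-1.0,0,0,0,0])

```text
t: 12.35
eef_pos: [666.3, 210.4, 218.5]
tcp_rot: [3.136, 1.077, 2.941]
ft_force: [0.4, 0.2, -0.2]
opening: 0.353
```

```bash
python3 chk.py Tm.pkl
```

```text
heel in tray [-80.53   1.08   4.64] (rib3 -83.5 rib4 -119.5 liner 4) slope 16.23 yaw-rel 0.07 roll 0.27 F tray [ 1.2  -0.55  1.32] M [ 0.   -0.38  0.01] t 12.4 op 0.354
F tray [[0.4, 0.26, -0.22], [1.2, -0.55, 1.32]]
```

Call:
jog_arm(deltas=[0.6,0,-0.7,0,0,0,0])

```text
t: 12.52
eef_pos: [665.2, 210.7, 218.3]
tcp_rot: [3.136, 1.077, 2.941]
ft_force: [1.5, -0.4, 2.3]
opening: 0.358
```

```bash
python3 chk.py Tm.pkl
```

```text
heel in tray [-81.59   1.1    4.48] (rib3 -83.5 rib4 -119.5 liner 4) slope 16.23 yaw-rel 0.07 roll 0.27 F tray [1.52 0.2  0.32] M [ 0.04 -0.28  0.01] t 12.57 op 0.355
F tray [[1.51, -0.13, 2.33], [1.52, 0.2, 0.32]]
```

Call:
jog_arm(deltas=[0.5,0,-0.7,0,0,0,0])

```text
t: 12.7
eef_pos: [664.6, 210.7, 218.6]
tcp_rot: [3.136, 1.078, 2.941]
ft_force: [5.8, -0.9, 3.5]
opening: 0.352
```

```bash
python3 chk.py Tm.pkl
```

```text
heel in tray [-81.83   1.11   4.5 ] (rib3 -83.5 rib4 -119.5 liner 4) slope 16.32 yaw-rel 0.07 roll 0.29 F tray [ 3.86 -0.31  3.07] M [-0.18 -0.59  0.03] t 12.75 op 0.355
F tray [[5.9, 0.34, 3.54], [3.86, -0.31, 3.07]]
```

Call:
jog_arm(deltas=[0.3,0,-0.4,0,0,0,0,0.2,0,-0.3,0,0,0,0])

```text
t: 13.0
eef_pos: [664.1, 210.7, 219.0]
tcp_rot: [3.135, 1.08, 2.94]
ft_force: [3.4, -1.7, 1.8]
opening: 0.354
```

```bash
python3 chk.py Tm.pkl
python3 - <<'E'
from h import *
import pickle
T=pickle.load(open("Tm.pkl","rb"))
P,R=tool_for((-81.9,1,4.3),14,T); need(P,R)
c=eyes.read_camera("side"); save(c["image"],"s8.png",(240,130,350,210),6)
c=eyes.read_camera("wrist"); save(c["image"],"w8.png",(230,90,420,270),4)
E
```

```text
heel in tray [-81.9    1.14   4.52] (rib3 -83.5 rib4 -119.5 liner 4) slope 16.42 yaw-rel 0.06 roll 0.31 F tray [ 5.13 -0.84  2.92] M [-0.17 -0.76  0.1 ] t 13.05 op 0.356
F tray [[3.64, -0.95, 1.79], [5.13, -0.84, 2.92]]
pos [664.1 210.7 219. ] F [ 4.8 -1.9  2.9] open 0.356 t 13.05
delta tool now [ 2.9  0.7 11.7] in target axes [ 2.4  0.8 11.8] rotvec [ 0.003  0.042 -0.004] world [ 8.9 -1.  -8. ]
```

View pics/s8.png

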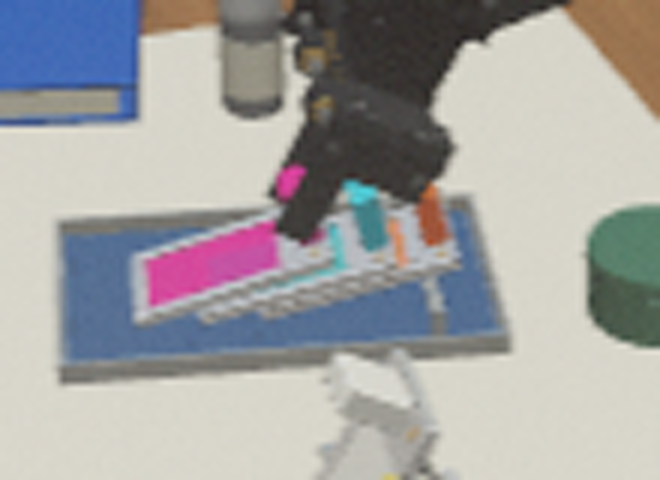

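View pics/w8.png

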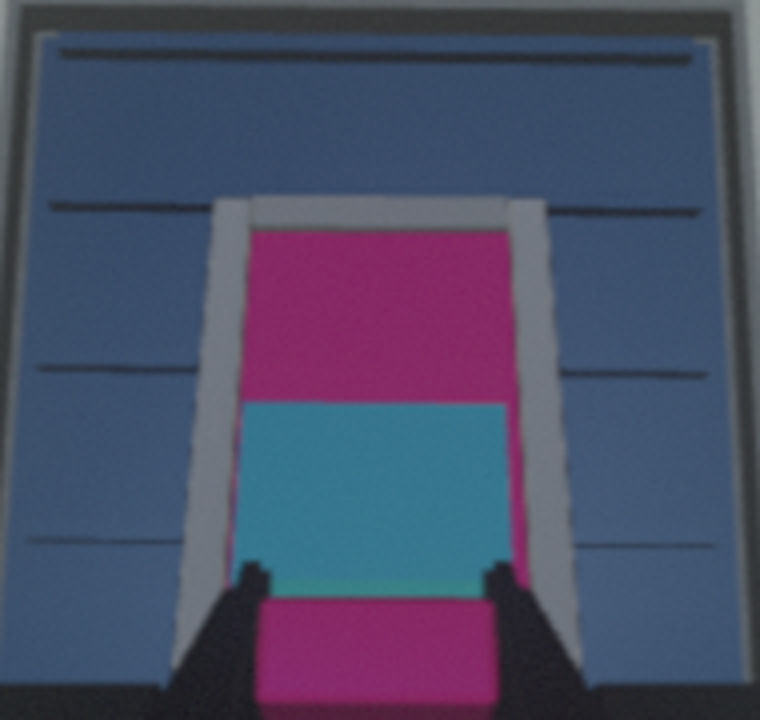

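The heel bears on rib 3 at about 5 N, square, with an even margin on both sides. Next I'll lower the upper end by pivoting about the heel.

Call:
jog_arm(deltas=[0.8,0,3.3,0,0.012,0,0,0.8,0,3.3,0,0.012,0,0])

```text
t: 13.4
eef_pos: [669.3, 209.7, 214.4]
tcp_rot: [3.135, 1.055, 2.94]
ft_force: [4.1, -0.9, 3.7]
opening: 0.354
```

```bash
python3 chk.py Tm.pkl
python3 - <<'E'
from h import *
import pickle
T=pickle.load(open("Tm.pkl","rb"))
P,R=tool_for((-81.9,1,4.3),14,T); need(P,R)
E
```

```text
heel in tray [-81.86   1.11   4.28] (rib3 -83.5 rib4 -119.5 liner 4) slope 14.94 yaw-rel 0.05 roll 0.3 F tray [ 4.3  -0.96  3.86] M [-0.11 -0.48  0.07] t 13.45 op 0.357
F tray [[4.14, -0.01, 3.73], [4.3, -0.96, 3.86]]
pos [669.5 209.6 214. ] F [ 4.  -1.8  3.9] open 0.357 t 13.45
delta tool now [1.  0.8 4.4] in target axes [0.9 0.8 4.4] rotvec [ 0.003  0.016 -0.004] world [ 3.5  0.1 -3. ]
```

Call:
jog_arm(deltas=[0.5,0,3.2,0,0.012,0,0])

```text
t: 13.58
eef_pos: [672.1, 209.2, 211.8]
tcp_rot: [3.135, 1.041, 2.94]
ft_force: [2.7, -0.9, 2.1]
opening: 0.357
```

```bash
python3 chk.py Tm.pkl
python3 - <<'E'
from h import *
import pickle
T=pickle.load(open("Tm.pkl","rb"))
P,R=tool_for((-81.9,1,4.3),13,T); need(P,R)
c=eyes.read_camera("side"); save(c["image"],"s9.png",(240,130,350,210),6)
E
```

```text
heel in tray [-81.93   1.09   4.29] (rib3 -83.5 rib4 -119.5 liner 4) slope 14.12 yaw-rel 0.03 roll 0.29 F tray [4.4  0.34 4.29] M [-0.02 -0.39 -0.01] t 13.62 op 0.356
F tray [[2.79, -0.37, 2.13], [4.4, 0.34, 4.29]]
pos [672.4 209.  211.4] F [ 4.4 -0.6  4.3] open 0.356 t 13.62
delta tool now [1.2 0.8 5.4] in target axes [1.  0.8 5.4] rotvec [ 0.003  0.02  -0.004] world [ 4.1  0.  -3.7]
```

View pics/s9.png

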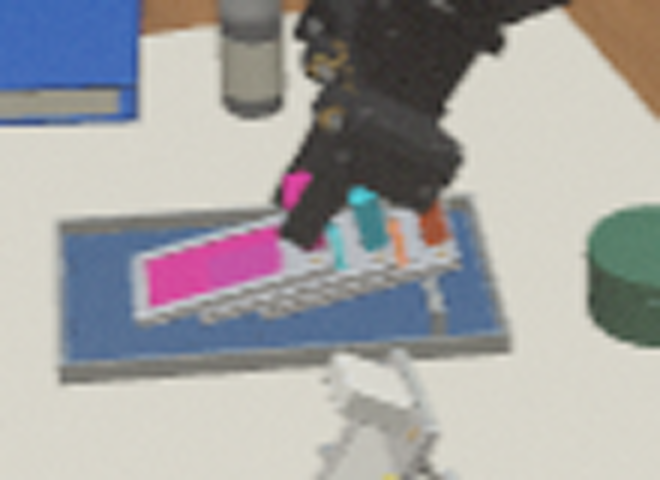

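Call:
jog_arm(deltas=[0.4,0,2.4,0,0.009,0,0])

```text
t: 13.8
eef_pos: [674.1, 208.7, 209.9]
tcp_rot: [3.135, 1.031, 2.94]
ft_force: [3.3, -0.9, 2.0]
opening: 0.354
```

```bash
python3 chk.py Tm.pkl
```

```text
heel in tray [-81.98   1.11   4.32] (rib3 -83.5 rib4 -119.5 liner 4) slope 13.57 yaw-rel 0.03 roll 0.29 F tray [ 3.66 -0.34  3.38] M [ 0.02 -0.35 -0.04] t 13.85 op 0.355
F tray [[3.43, -0.18, 2.04], [3.66, -0.34, 3.38]]
```

Call:
jog_arm(deltas=[0.3,0,1.7,0,0.006,0,0])

```text
t: 13.98
eef_pos: [675.5, 208.4, 208.5]
tcp_rot: [3.136, 1.023, 2.94]
ft_force: [1.7, -1.2, 9.4]
opening: 0.358
```

```bash
python3 chk.py Tm.pkl
```

```text
heel in tray [-82.14   1.11   4.68] (rib3 -83.5 rib4 -119.5 liner 4) slope 13.14 yaw-rel 0.02 roll 0.28 F tray [ 2.07 -0.08  5.66] M [-0.11 -0.09  0.02] t 14.03 op 0.357
F tray [[1.96, -0.84, 9.45], [2.07, -0.08, 5.66]]
```

The upper end now rests on cyan (Fz rose). I'll ease off slightly and open.

Call:
jog_arm(deltas=[-0.2,0,-0.1,0,0,0,0,0,0,0,0,0,0,0.42,0,0,0,0,0,0,0.5,0,0,0,0,0,0,0.55])

```text
t: 14.52
eef_pos: [674.9, 208.7, 207.5]
tcp_rot: [3.137, 1.019, 2.942]
ft_force: [0.1, -0.7, 0.4]
opening: 0.532
```

```bash
python3 chk.py Tm.pkl;  python3 - <<'E'
from h import *
c=eyes.read_camera("side"); save(c["image"],"s10.png",(240,130,350,210),6)
c=eyes.read_camera("wrist"); save(c["image"],"w10.png",(230,90,420,270),4)
R=Rt(); s=env.state(); print("up in tool",(R.T@[0,0,1]).round(3))
E
```

```text
heel in tray [-83.68   0.97   4.33] (rib3 -83.5 rib4 -119.5 liner 4) slope 12.93 yaw-rel 0.05 roll 0.23 F tray [ 0.01 -0.39  1.  ] M [ 0.02 -0.31  0.01] t 14.57 op 0.541
F tray [[0.28, -0.65, 0.44], [0.01, -0.39, 1.0]]
up in tool [-0.852  0.002 -0.524]
```

View pics/s10.png

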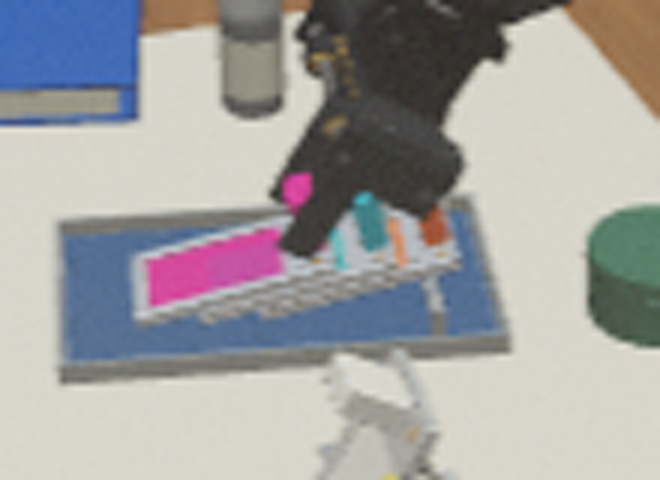

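View pics/w10.png

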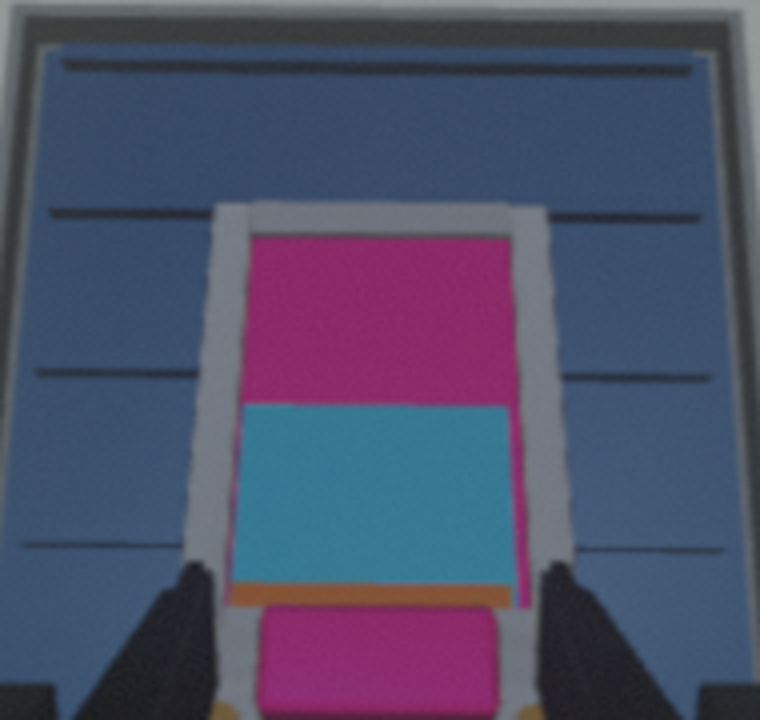

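Magenta is released and lies square at rib 3. I'll withdraw straight up.

Call:
jog_arm(deltas=[-4,0,-2.5,0,0,0,0.6,-12,0,-7.5,0,0,0,0.65,-25,0,-15.5,0,0,0,0.65,-45,0,-28,0,0,0,0.65,-45,0,-28,0,0,0,0.65,0,0,0,0,0,0,0.65])

```text
t: 15.42
eef_pos: [673.7, 208.3, 371.2]
tcp_rot: [3.136, 1.021, 2.941]
ft_force: [0.0, 0.4, -1.0]
opening: 0.649
```

Run:
```python
from h import *
import pickle
P,R=grasp_pose(rackpt(0,z=33),RY,15); need(P+[0,0,60],R)
c=eyes.read_camera("wrist"); save(c["image"],"w11.png",(200,50,450,250),3);pickle.dump(c,open("w11.pkl","wb"))
c=eyes.read_camera("scene"); save(c["image"],"sc11.png",(320,210,450,310),6)
ex,ey,ez=fr(TY)
```

```text
pos [673.7 208.3 371.2] F [ 0.   0.4 -1. ] open 0.649 t 15.43
delta tool now [  76.3 -392.2  -99.6] in target axes [ -28.9 -377.1 -162.9] rotvec [-0.105 -0.81  -0.019] world [-198.8 -360.4  -14.3]
```

View pics/w11.png

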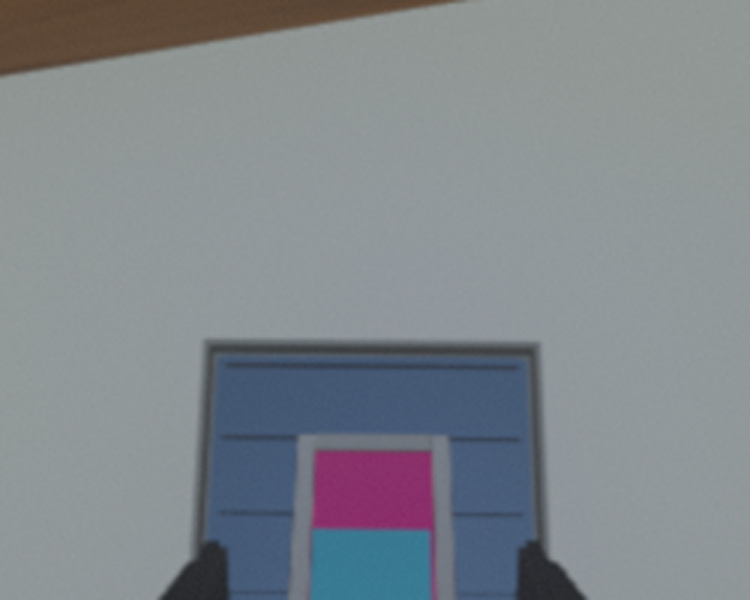

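View pics/sc11.png

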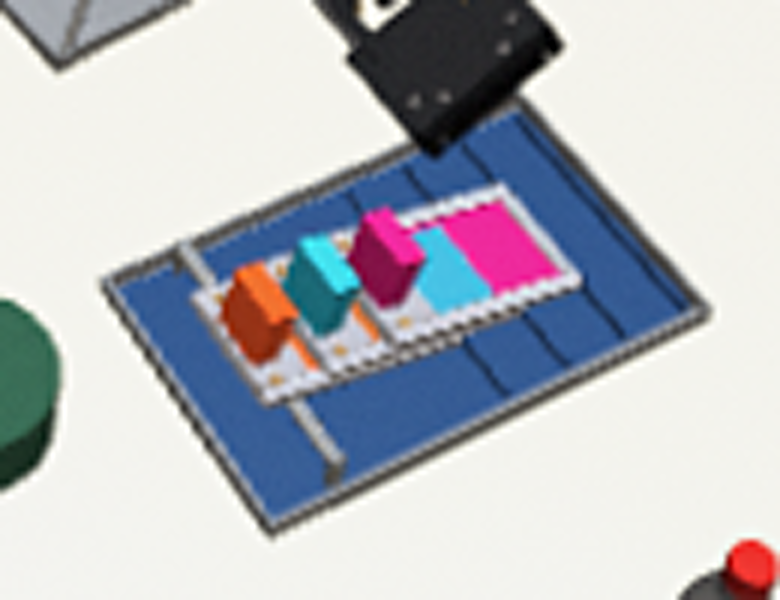

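Magenta is evenly spaced after cyan, and the others are unmoved. On to yellow.

Call:
jog_arm(deltas=[4,-38.5,-12.3,-0.0105,-0.081,-0.002,0.65,3,-38.5,-12.9,-0.0105,-0.081,-0.002,0.65,2,-38.5,-13.4,-0.0105,-0.081,-0.002,0.65,1,-38.5,-13.8,-0.0105,-0.081,-0.002,0.65,0,-38.5,-14,-0.0105,-0.081,-0.002,0.65,-1,-38.5,-14.3,-0.0105,-0.081,-0.002,0.65,-2,-38.5,-14.4,-0.0105,-0.081,-0.002,0.65,-3,-38.5,-14.4,-0.0105,-0.081,-0.002,0.65,-4,-38.5,-14.3,-0.0105,-0.081,-0.002,0.65,-5,-38.5,-14.1,-0.0105,-0.081,-0.002,0.65])

```text
t: 16.77
eef_pos: [474.1, -161.2, 382.9]
tcp_rot: [-0.03, 1.312, -0.113]
ft_force: [1.1, 0.7, 0.3]
opening: 0.65
```

Run:
```python
from h import *
P,R=grasp_pose(rackpt(0,z=33),RY,15); need(P+[0,0,60],R); print(env.state()["joints"].round(3))
```

```text
pos [ 474.1 -161.2  382.9] F [1.1 0.7 0.3] open 0.65 t 16.77
delta tool now [25.   9.4 -6.5] in target axes [25.   9.2 -6.7] rotvec [ 0.01  -0.003  0.005] world [  0.8   9.2 -25.9]
[-0.475  0.318  1.933  0.149  0.653 -2.071]
```

Call:
jog_arm(deltas=[12,5,-3.5,0.01,0,0.005,0.65,12,4.5,-3,0,0,0,0.65,0,0,0,0,0,0,0.65])

```text
t: 17.15
eef_pos: [473.8, -152.1, 354.5]
tcp_rot: [0.007, 1.318, -0.089]
ft_force: [-0.2, 0.1, -0.4]
opening: 0.651
```

Run:
```python
from h import *
P,R=grasp_pose(rackpt(0,z=33),RY,15); need(P,R); print(env.state()["joints"].round(3))
c=eyes.read_camera("wrist"); save(c["image"],"w12.png")
```

```text
pos [ 473.8 -152.1  354.5] F [-0.2  0.1 -0.4] open 0.651 t 17.15
delta tool now [ 56.    0.1 -13.3] in target axes [ 55.9   0.2 -13.8] rotvec [-0.004 -0.009 -0.001] world [  1.2   0.1 -57.6]
[-0.459  0.354  1.972  0.165  0.584 -2.061]
```

View pics/w12.png

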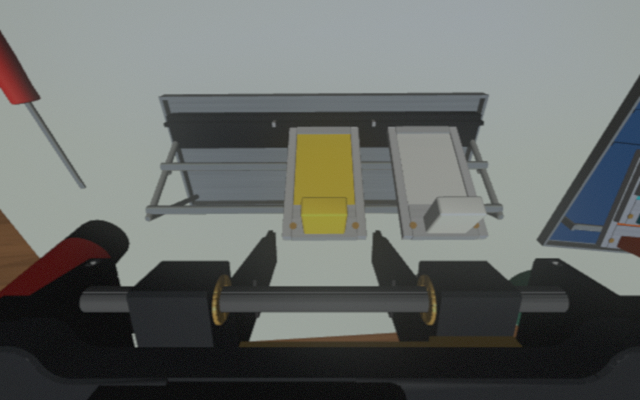

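The yellow tab spans columns 302–347, centred between the fingers. Descending and gripping.

Call:
jog_arm(deltas=[18,0,-4.5,0,-0.009,0,0.65,18,0,-4.5,0,0,0,0.65,11,0,-2.5,0,0,0,0.65,7,0,-2,0,0,0,0.65,0,0,0,0,0,0,0.65])

```text
t: 17.82
eef_pos: [476.8, -149.7, 298.2]
tcp_rot: [0.004, 1.307, -0.085]
ft_force: [0.4, -0.4, -0.1]
opening: 0.65
```

Run:
```python
from h import *
P,R=grasp_pose(rackpt(0,z=33),RY,15); need(P,R); print(env.state()["joints"].round(3))
c=eyes.read_camera("wrist"); save(c["image"],"w13.png")
```

```text
pos [ 476.8 -149.7  298.2] F [ 0.4 -0.4 -0.1] open 0.65 t 17.82
delta tool now [ 0.8 -2.5 -1.9] in target axes [ 0.8 -2.5 -1.9] rotvec [ 0.002  0.002 -0.002] world [-1.8 -2.3 -1.3]
[-0.452  0.446  2.026  0.225  0.432 -2.126]
```

View pics/w13.png

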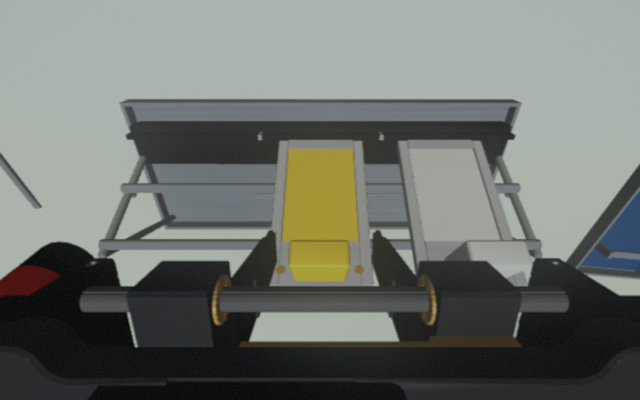

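The tool drifted 2.5 mm sideways: the tab centre is at 320 against a finger mid-column of 323.5. I'll correct that, then close.

Call:
jog_arm(deltas=[0.5,-2.5,-1.5,0,0,0,0.65,0,0,0,0,0,0,0.6,0,0,0,0,0,0,0,0,0,0,0,0,0,0,0,0,0,0,0,0,0,0,0,0,0,0,0,0,0,0,0,0,0,0,0,0,0,0,0,0,0,0])

```text
t: 18.88
eef_pos: [475.2, -152.5, 298.9]
tcp_rot: [0.0, 1.304, -0.09]
ft_force: [0.1, -0.8, -0.1]
opening: 0.357
```

Run:
```python
from h import *
import pickle
P,R=grasp_pose(rackpt(0,z=33),RY,15); need(P,R)
s=env.state(); T=held_from_rack(s["eef_pos"],Rt(s),0); pickle.dump(T,open("Ty.pkl","wb")); print(T[0].round(1))
c=eyes.read_camera("wrist"); save(c["image"],"w14.png")
H=s["eef_pos"]+Rt(s)@T[0];Rf=Rt(s)@T[1]
for x,y,z in [(-60,-35,8),(-60,35,8)]: print("heel pred",proj(c,H+Rf@np.array([x+60,y,z])).round(1))
print("up",(Rt(s).T@[0,0,1]).round(3))
```

```text
pos [ 475.2 -152.5  298.9] F [ 0.1 -0.8 -0.1] open 0.357 t 18.88
delta tool now [ 1.8  0.5 -0.8] in target axes [ 1.8  0.5 -0.8] rotvec [ 0.002  0.005 -0.001] world [-0.3  0.5 -2. ]
[273.7   0.4 -56.5]
heel pred [282.8 139.8]
heel pred [366. 140.]
up [-0.965  0.     0.263]
```

View pics/w14.png

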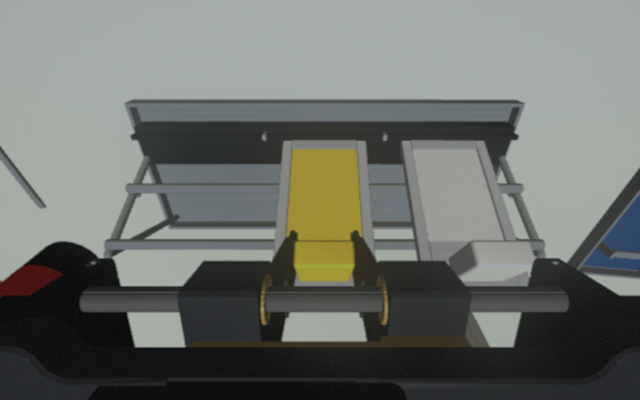

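Yellow is gripped, with its heel edge where predicted. Lifting.

Call:
jog_arm(deltas=[-5,0,1.4,0,0,0,0,-8,0,2.2,0,0,0,0,-10,0,2.7,0,0,0,0,-20,0,5.4,0,0,0,0,-30,0,8,0,0,0,0,-30,0,8,0,0,0,0,-15,0,4,0,0,0,0,0,0,0,0,0,0,0])

```text
t: 19.92
eef_pos: [474.0, -152.1, 429.3]
tcp_rot: [-0.006, 1.303, -0.096]
ft_force: [-0.6, -0.6, -0.3]
opening: 0.353
```

Run:
```python
from h import *
import pickle
T=pickle.load(open("Ty.pkl","rb")); held_now(T)
P,R=tool_for((-112,0,120),18,T); need(P,R)
c=eyes.read_camera("wrist"); save(c["image"],"w15.png")
```

```text
heel in tray [   3.52 -390.77  150.41] (rib3 -83.5 rib4 -119.5 liner 4) slope 60.1 yaw-rel 6.42 roll -0.09 F tray [-0.43 -0.72 -0.3 ] M [0.09 0.12 0.05] t 19.93 op 0.353
pos [ 474.  -152.1  429.3] F [-0.6 -0.6 -0.3] open 0.353 t 19.93
delta tool now [118.4 381.3  92.1] in target axes [ 46.7 392.1 109.3] rotvec [0.114 0.734 0.014] world [154.1 368.7 -90.3]
```

View pics/w15.png

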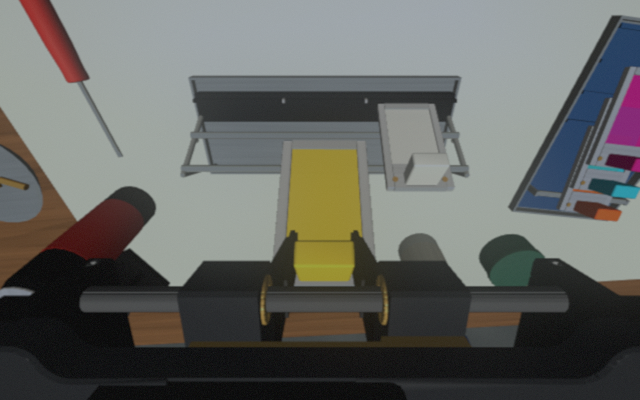

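Call:
jog_arm(deltas=[2,25,9.5,0.011,0.073,0.001,0,2,40,9.5,0.011,0.073,0.001,0,1,40,9.5,0.011,0.073,0.001,0,1,40,9.5,0.011,0.073,0.001,0,0,40,9.5,0.011,0.073,0.001,0,0,40,9.5,0.011,0.073,0.001,0,-1,40,9.5,0.011,0.073,0.001,0,-1,40,9.5,0.011,0.073,0.001,0,-2,40,9.5,0.011,0.073,0.001,0,-2,30,9.5,0.011,0.073,0.001,0])

```text
t: 21.22
eef_pos: [625.2, 215.5, 413.3]
tcp_rot: [-3.122, 1.072, 2.953]
ft_force: [0.6, -0.1, -0.3]
opening: 0.357
```

Run:
```python
from h import *
import pickle
T=pickle.load(open("Ty.pkl","rb")); held_now(T)
P,R=tool_for((-112,0,60),18,T); need(P,R)
```

```text
heel in tray [-121.53   -3.6   199.91] (rib3 -83.5 rib4 -119.5 liner 4) slope 16.17 yaw-rel -0.14 roll -0.62 F tray [ 0.6  -0.02 -0.27] M [ 0.02 -0.37  0.02] t 21.23 op 0.357
pos [625.2 215.5 413.3] F [ 0.6 -0.1 -0.3] open 0.357 t 21.23
delta tool now [116.6   3.   66.5] in target axes [118.7   1.5  62.8] rotvec [-0.007 -0.032  0.008] world [   2.9    1.2 -134.3]
```

Call:
jog_arm(deltas=[33,1,19,-0.007,-0.032,0.008,0,33,0,19,0,0,0,0,28,0,16,0,0,0,0,14,0,8,0,0,0,0,0,0,0,0,0,0,0])

```text
t: 21.85
eef_pos: [631.0, 217.6, 279.6]
tcp_rot: [-3.138, 1.099, 2.944]
ft_force: [-0.1, -0.1, 0.4]
opening: 0.353
```

Run:
```python
from h import *
import pickle
T=pickle.load(open("Ty.pkl","rb")); held_now(T)
P,R=tool_for((-113,0,24),17,T); need(P,R)
```

```text
heel in tray [-110.61    0.44   61.58] (rib3 -83.5 rib4 -119.5 liner 4) slope 17.69 yaw-rel 0.15 roll -0.17 F tray [-0.04 -0.13  0.41] M [ 0.01 -0.37  0.03] t 21.85 op 0.353
pos [631.  217.6 279.6] F [-0.1 -0.1  0.4] open 0.353 t 21.85
delta tool now [35.3 -1.5 18.2] in target axes [35.  -1.6 18.7] rotvec [0.001 0.012 0.004] world [ -0.1  -1.5 -39.7]
```

Call:
jog_arm(deltas=[13,-1,6.5,0,0.012,0.004,0,13,-0.5,6.5,0,0,0,0,8,0,4,0,0,0,0,0,0,0,0,0,0,0])

```text
t: 22.35
eef_pos: [630.4, 216.1, 241.3]
tcp_rot: [3.134, 1.089, 2.932]
ft_force: [-0.7, 0.5, -0.2]
opening: 0.357
```

Run:
```python
from h import *
import pickle
T=pickle.load(open("Ty.pkl","rb")); H,Rf=held_now(T)
P,R=tool_for((-114.5,0,9.5),16,T); need(P,R)
c=eyes.read_camera("wrist"); save(c["image"],"w16.png",(230,70,420,250),4)
for x,y,z in [(-60,-35,8),(-60,35,8)]: print("heel pred",proj(c,H+Rf@np.array([x+60,y,z])).round(1))
c=eyes.read_camera("side"); save(c["image"],"s16.png",(240,130,350,210),6)
```

```text
heel in tray [-113.12    0.37   25.  ] (rib3 -83.5 rib4 -119.5 liner 4) slope 17.11 yaw-rel 0.01 roll 0.12 F tray [-0.75  0.36 -0.17] M [-0.03 -0.3   0.02] t 22.35 op 0.357
pos [630.4 216.1 241.3] F [-0.7  0.5 -0.2] open 0.357 t 22.35
delta tool now [15.5 -0.  11.2] in target axes [15.3  0.  11.5] rotvec [ 0.001  0.019 -0.002] world [  2.7  -0.5 -19. ]
heel pred [282.9 139.1]
heel pred [366.2 139.3]
```

View pics/w16.png

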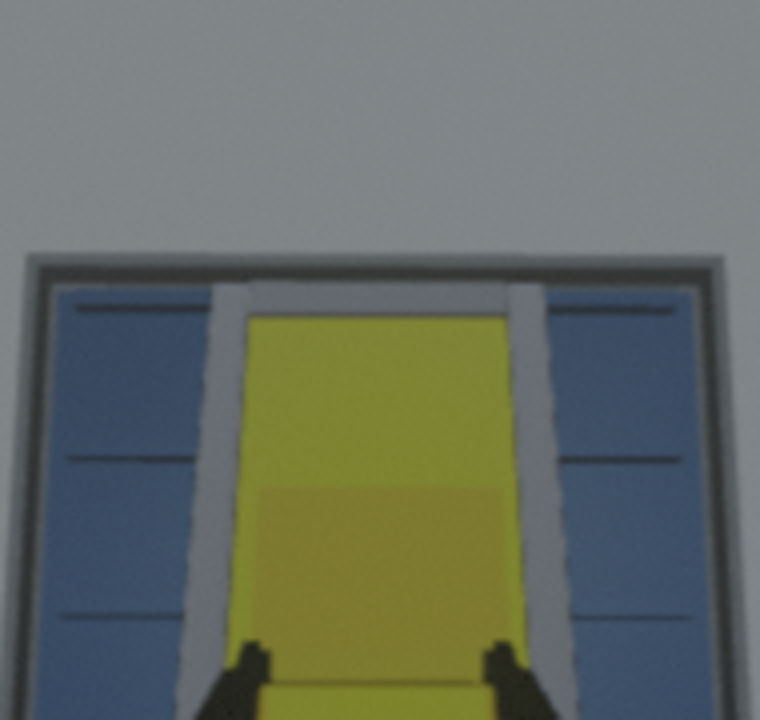

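View pics/s16.png

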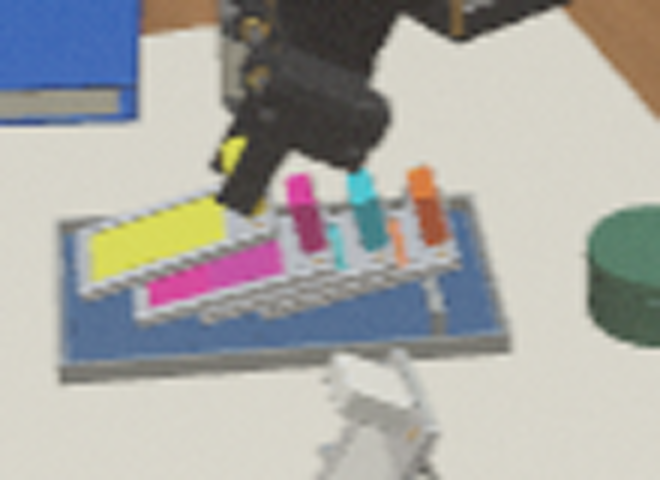

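The heel is where predicted, square in the tray and clear of the magenta tab. Lowering further.

Call:
jog_arm(deltas=[8,0,5.5,0,0.019,0,0,7,0,5.5,0,0,0,0,0,0,0,0,0,0,0])

```text
t: 22.82
eef_pos: [633.4, 215.8, 223.0]
tcp_rot: [3.132, 1.07, 2.931]
ft_force: [0.6, -0.5, -1.4]
opening: 0.353
```

```bash
python3 chk.py Ty.pkl
python3 - <<'E'
from h import *
import pickle
T=pickle.load(open("Ty.pkl","rb"))
P,R=tool_for((-114.5,0,5.2),16,T); need(P,R)
E
```

```text
heel in tray [-113.94    0.84   10.31] (rib3 -83.5 rib4 -119.5 liner 4) slope 16.07 yaw-rel 0.02 roll 0.18 F tray [ 0.12 -0.07 -0.5 ] M [ 0.04 -0.38  0.02] t 22.88 op 0.357
F tray [[0.63, -0.33, -1.4], [0.12, -0.07, -0.5]]
pos [633.4 215.8 223.3] F [ 0.1 -0.1 -0.5] open 0.357 t 22.88
delta tool now [ 4.8 -0.3  2.3] in target axes [ 4.8 -0.3  2.3] rotvec [ 0.002  0.001 -0.003] world [-0.3 -0.2 -5.3]
```

Call:
jog_arm(deltas=[1.5,0,0.8,0,0,0,0,1.5,0,0.8,0,0,0,0,1.2,0,0.6,0,0,0,0])

```text
t: 23.25
eef_pos: [633.4, 215.9, 218.8]
tcp_rot: [3.131, 1.071, 2.93]
ft_force: [-0.0, -1.6, -0.7]
opening: 0.355
```

```bash
python3 chk.py Ty.pkl
```

```text
heel in tray [-113.9     0.97    5.51] (rib3 -83.5 rib4 -119.5 liner 4) slope 16.11 yaw-rel 0.03 roll 0.19 F tray [ 0.38 -0.35 -0.47] M [ 0.01 -0.39  0.01] t 23.3 op 0.355
F tray [[0.28, -1.58, -0.68], [0.38, -0.35, -0.47]]
```

Call:
jog_arm(deltas=[1,0,0.5,0,0,0,0])

```text
t: 23.42
eef_pos: [633.3, 215.9, 217.6]
tcp_rot: [3.131, 1.071, 2.93]
ft_force: [0.8, -0.6, 2.2]
opening: 0.358
```

```bash
python3 chk.py Ty.pkl
```

```text
heel in tray [-113.85    0.99    4.39] (rib3 -83.5 rib4 -119.5 liner 4) slope 16.12 yaw-rel 0.02 roll 0.2 F tray [0.48 0.58 1.46] M [ 0.05 -0.12  0.02] t 23.48 op 0.353
F tray [[0.85, -0.4, 2.19], [0.48, 0.58, 1.46]]
```

The heel has touched the liner at about 2.5 N. Drawing back towards rib 4.

Call:
jog_arm(deltas=[0.5,0,-1,0,0,0,0,0.5,0,-1,0,0,0,0])

```text
t: 23.72
eef_pos: [631.2, 216.3, 217.9]
tcp_rot: [3.13, 1.072, 2.929]
ft_force: [0.5, -0.3, 0.6]
opening: 0.357
```

```bash
python3 chk.py Ty.pkl
```

```text
heel in tray [-116.11    1.04    4.67] (rib3 -83.5 rib4 -119.5 liner 4) slope 16.14 yaw-rel 0.02 roll 0.21 F tray [-0.05 -0.34  0.06] M [ 0.05 -0.32  0.02] t 23.77 op 0.355
F tray [[0.53, -0.23, 0.62], [-0.05, -0.34, 0.06]]
```

Call:
jog_arm(deltas=[0.7,0,-0.9,0,0,0,0,0.6,0,-0.6,0,0,0,0])

```text
t: 24.02
eef_pos: [629.3, 216.7, 217.8]
tcp_rot: [3.13, 1.073, 2.929]
ft_force: [4.6, -1.0, 3.6]
opening: 0.359
```

```bash
python3 chk.py Ty.pkl
```

```text
heel in tray [-117.73    1.1     4.38] (rib3 -83.5 rib4 -119.5 liner 4) slope 16.2 yaw-rel 0.03 roll 0.23 F tray [ 1.33 -0.73  2.65] M [-0.02 -0.32  0.06] t 24.07 op 0.353
F tray [[4.75, -0.05, 3.6], [1.33, -0.73, 2.65]]
```

Call:
jog_arm(deltas=[0.3,0,-0.5,0,0,0,0,0.3,0,-0.5,0,0,0,0])

```text
t: 24.32
eef_pos: [628.6, 216.8, 218.4]
tcp_rot: [3.129, 1.075, 2.928]
ft_force: [5.2, -1.9, 3.3]
opening: 0.353
```

```bash
python3 chk.py Ty.pkl
```

```text
heel in tray [-117.87    1.18    4.51] (rib3 -83.5 rib4 -119.5 liner 4) slope 16.34 yaw-rel 0.02 roll 0.26 F tray [ 5.73 -0.53  3.32] M [-0.3  -0.77  0.15] t 24.38 op 0.355
F tray [[5.45, -0.83, 3.33], [5.73, -0.53, 3.32]]
```

The heel bears on rib 4 at about 6 N, with no further travel. Lowering the upper end about the heel.

Call:
jog_arm(deltas=[0.8,0,3.3,0,0.012,0,0,0.8,0,3.3,0,0.012,0,0,0.6,0,3.2,0,0.012,0,0])

```text
t: 24.75
eef_pos: [636.4, 215.2, 211.4]
tcp_rot: [3.13, 1.037, 2.929]
ft_force: [3.2, -0.7, 2.4]
opening: 0.354
```

```bash
python3 chk.py Ty.pkl
```

```text
heel in tray [-117.91    1.13    4.35] (rib3 -83.5 rib4 -119.5 liner 4) slope 14.1 yaw-rel 0.01 roll 0.26 F tray [3.66 0.36 3.81] M [-0.06 -0.37  0.05] t 24.8 op 0.353
F tray [[3.29, -0.02, 2.44], [3.66, 0.36, 3.81]]
```

Call:
jog_arm(deltas=[0.4,0,2.4,0,0.009,0,0])

```text
t: 24.92
eef_pos: [638.5, 214.8, 209.3]
tcp_rot: [3.13, 1.026, 2.929]
ft_force: [3.3, -0.3, 2.6]
opening: 0.356
```

```bash
python3 chk.py Ty.pkl
```

```text
heel in tray [-117.89    1.12    4.32] (rib3 -83.5 rib4 -119.5 liner 4) slope 13.51 yaw-rel -0.0 roll 0.25 F tray [4.2  0.65 3.44] M [ 0.04 -0.33 -0.02] t 24.98 op 0.358
F tray [[3.24, 0.42, 2.61], [4.2, 0.65, 3.44]]
```

Call:
jog_arm(deltas=[0.2,0,1.5,0,0.006,0,0])

```text
t: 25.1
eef_pos: [639.9, 214.4, 208.0]
tcp_rot: [3.13, 1.019, 2.929]
ft_force: [3.0, -0.3, 5.0]
opening: 0.357
```

```bash
python3 chk.py Ty.pkl
```

```text
heel in tray [-118.07    1.15    4.62] (rib3 -83.5 rib4 -119.5 liner 4) slope 13.1 yaw-rel -0.01 roll 0.25 F tray [2.79 0.45 5.38] M [-0.06 -0.24  0.01] t 25.15 op 0.357
F tray [[2.96, 0.29, 5.01], [2.79, 0.45, 5.38]]
```

The upper end has made contact with magenta. Easing off and releasing.

Call:
jog_arm(deltas=[-0.2,0,-0.1,0,0,0,0,0,0,0,0,0,0,0.42,0,0,0,0,0,0,0.5,0,0,0,0,0,0,0.6,-3,0,-1.8,0,0,0,0.65])

```text
t: 25.78
eef_pos: [639.0, 214.7, 210.6]
tcp_rot: [3.132, 1.015, 2.931]
ft_force: [-0.1, -0.3, -0.0]
opening: 0.63
```

Run:
```python
from h import *
s=env.state(); print(s["ft_force"],s["opening"],(Rt(s).T@[0,0,1]).round(3))
c=eyes.read_camera("wrist"); save(c["image"],"w17.png",(230,70,420,250),4)
```

```text
[-0.05443289 -0.26414914 -0.00860606] 0.6302676863592941 [-0.849  0.005 -0.528]
```

View pics/w17.png

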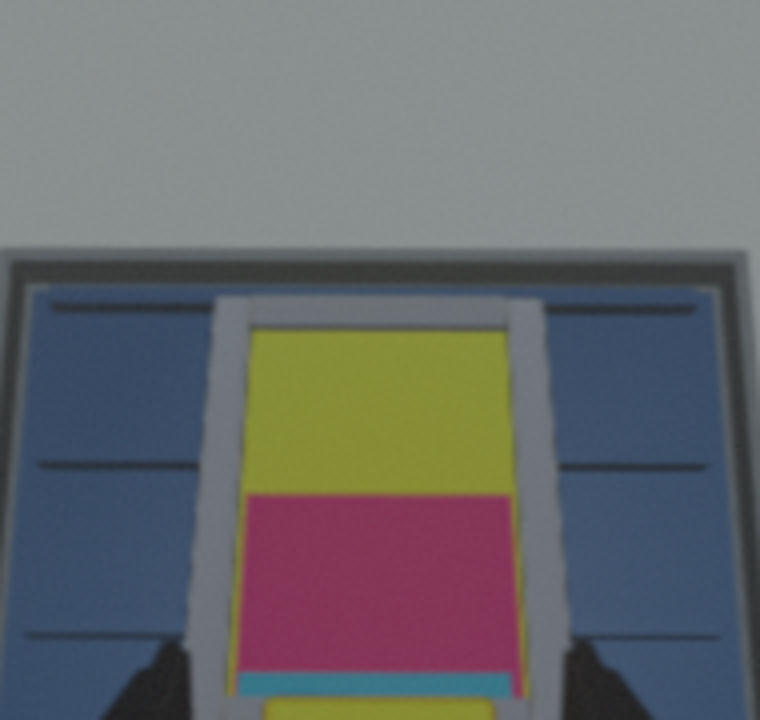

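Yellow is let go and lies square at rib 4. Withdrawing upward for a final look.

Call:
jog_arm(deltas=[-12,0,-7.5,0,0,0,0.65,-25,0,-15.5,0,0,0,0.65,-45,0,-28,0,0,0,0.65,-45,0,-28,0,0,0,0.65,0,0,-50,0,-0.15,0,0.65,0,0,-50,0,-0.15,0,0.65,0,0,-20,0,-0.15,0,0.65,0,0,0,0,-0.1,0,0.65,0,0,0,0,0,0,0.65])

```text
t: 26.95
eef_pos: [527.8, 235.2, 427.4]
tcp_rot: [0.537, 1.551, 0.334]
ft_force: [0.6, 0.4, -0.6]
opening: 0.65
```

Run:
```python
from h import *
import pickle
s=env.state(); print(s["eef_pos"],s["ft_force"])
c=eyes.read_camera("wrist"); save(c["image"],"w18.png",(180,40,480,280),2.6); pickle.dump(c,open("w18.pkl","wb"))
c=eyes.read_camera("scene"); save(c["image"],"sc18.png",(320,210,450,310),6)
c=eyes.read_camera("side"); save(c["image"],"s18.png")
```

```text
[527.84654359 235.19131487 427.3925445 ] [ 0.60133567  0.41676122 -0.55590661]
```

View pics/w18.png

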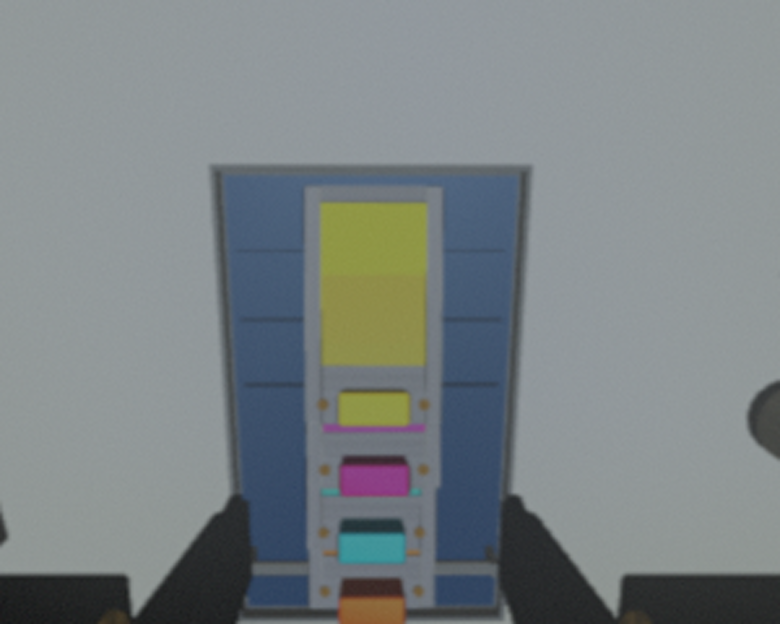

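View pics/sc18.png

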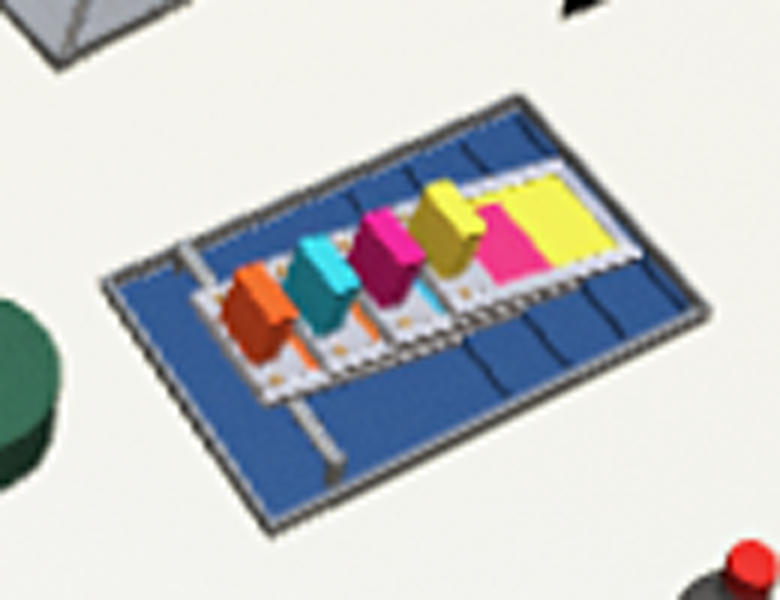

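View pics/s18.png

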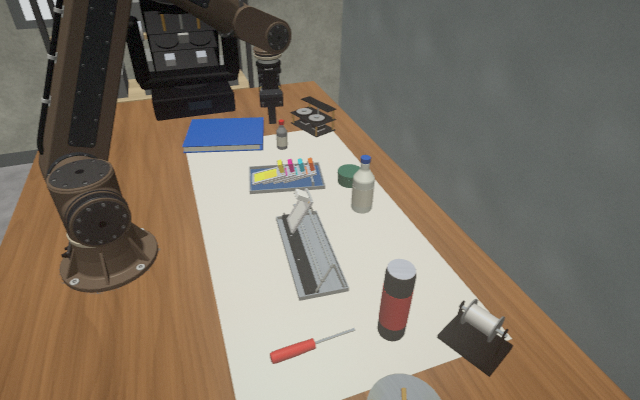

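All four tabs show, evenly spaced, and frosted and the bench things look unmoved. One numeric check before handing in.

Run:
```python
from h import *
import pickle
c=pickle.load(open("w18.pkl","rb")); ex,ey,ez=fr(TY); k=2.6
q=lambda a,b:(180+(a+.5)/k-.5,40+(b+.5)/k-.5)
s=np.radians(13)
def m(p): d=p-TC; return (d@ex).round(1),(d@ey).round(1)
for n,h,(a,b) in [("yellow",-118,(374,409)),("magenta",-82,(374.5,479)),("cyan",-46,(373,548)),("orange",-10,(372,611))]:
    e=np.array([h,4])+110*np.array([np.cos(s),np.sin(s)])+44*np.array([-np.sin(s),np.cos(s)])
    print(n,"tab top expect",e[0].round(1),"got",m(onz(c,*q(a,b),e[1])))
print("yellow heel top edge expect",round(-118-8*np.sin(s),1),[m(onz(c,*q(a,187),11.8)) for a in (305,442)])
```

```text
yellow tab top expect -20.7 got (np.float64(-21.2), np.float64(0.7))
magenta tab top expect 15.3 got (np.float64(13.9), np.float64(1.0))
cyan tab top expect 51.3 got (np.float64(50.6), np.float64(0.3))
orange tab top expect 87.3 got (np.float64(86.2), np.float64(-0.2))
yellow heel top edge expect -119.8 [(np.float64(-119.1), np.float64(-33.3)), (np.float64(-119.2), np.float64(35.3))]
```

```bash
python3 -c "
from cell import env
print(env.job_done())"
```

```text
the job is handed in; nothing more can be done
None
```

I laid magenta at rib 3 and yellow at rib 4, and handed the job in at about 27 s of the 69 s; it reports no verdict. Each was gripped by its tab and lifted clear of the rack. I set the heel on the liner at about 3–5 N, then drew it back until it bore on its rib at about 4–6 N. The upper end was then lowered onto the filter before, and I let go.

**Last checks:**
- **Tabs:** all four show in the final wrist picture, within about 1.5 mm along the tray and 1 mm across it of where they should be.
- **Yellow:** its heel is square, and within 1 mm of its place against rib 4.
- **Magenta:** I did not measure its heel in the last picture. When it bore on the rib before release, the held pose put it 1.6 mm past the rib's far face.
- **Other things:** orange, cyan, frosted and the bench things look unmoved in the pictures; I did not measure them for movement.

**Disagreements:** the fixed scene and side cameras differed by about 9 mm on the tray's position, so I relied on the wrist camera and contact forces. The force readings have about 1 N of noise. One brief reading reached about 9.5 N when magenta touched cyan, below the 15 N limit.

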